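# Open the square preserve jar

## Task

Take the square jar out of the crate, closed as it is, and stand it fully down in the square recess of the wooden block, which keeps it from turning. Then unscrew its tight cap counter-clockwise until the lugs come free, lift the cap straight off and finish while still holding it, level and clear, a couple of centimetres above the jar's mouth, with the jar left standing in the block. Open the jar nowhere but in the block and knock nothing over.

Things in the scene. Friction and masses are not known exactly. Their poses are not given: they have to be found in the camera images.
- jar: The square jar: amber glass body 64 x 64 mm, 76 mm tall, then a round neck; 109 mm tall over its cap, 0.3 to 0.55 kg with it. Loose; starts upright in one of the four places of the crate, 100 mm from its round neighbours. Origin: centre of its underside; z up, x and y square to its sides. It can be lifted by its cap, which stays locked on.
- cap: The jar's round plain steel cap: 62 mm outside diameter, 23 mm high. Origin: centre of its lower edge, z up; 86 mm above the jar's underside while closed. Tight: turning it takes about 0.2 to 0.5 N m, so grip hard (80 N or more). It rises 2 mm as it turns, then lifts straight off; its lower edge clears the jar's mouth once raised about 23 mm.
- cap_top (a point): Centre of the cap's top, 23 mm above its lower edge. Three lugs in the cap sit under three ledges on the neck; a seal presses it up with 10 N. It starts within 10 degrees of its tight stop; turned 60 degrees counter-clockwise (from above) relative to the jar it is free, to about 95, where the next stop comes. Aim for 75, plus up to 6 that the jar gives in the recess.
- jar_rim (a point): Centre of the jar's mouth, 106 mm above the jar's underside, in the jar's axes (hidden under the cap while closed).
- block: The wooden jar block, 110 x 110 x 50 mm, fixed to the steel worktop. Its square recess is in the middle of its top: 68 mm wide with a 4 mm chamfer around the mouth, 35 mm deep. Origin: centre of its underside; x and y along its sides and the recess's sides, z up.
- block_seat (a point): Centre of the recess's floor, 15 mm above the worktop, in the block's axes. The jar's underside stands here; any of the four quarter turns of the jar fits.
- crate: Open black plastic crate, 226 mm square (238 mm over its ribs), walls 60 mm high and floor 5 mm thick, fixed. Origin: centre of its underside. Four things stand in it, about 50 mm either way from its middle along its x and y axes, in any order.
- round_jar: Bystander in the crate: round amber jar with a steel cap, 62 mm across, 105 mm tall. Origin: centre of its underside.
- small_jar: Bystander in the crate: small round amber jar with a steel cap, 52 mm across, 80 mm tall. Origin: centre of its underside.
- tin: Bystander in the crate: plain aluminium tin, 60 mm across, 70 mm tall. Origin: centre of its underside.
- cup: Bystander on the worktop to the robot's right: white cup, 72 mm across, 75 mm tall. Origin: centre of its underside.
- bowl: Bystander on the worktop to the robot's right: white bowl, 120 mm across, 55 mm tall. Origin: centre of its underside.
- pot: Bystander on the worktop to the robot's left: steel pot, 140 mm across, 100 mm tall. Origin: centre of its underside.

How it is judged:
By the outcome, as a careful person would: the job done as asked, in the order asked, and still so for the second after the job is handed in, while the arm keeps its last pose, push and grip.
It also fails if it takes over 53 s, if anything falls off the work surface, if the arm or the gripper's body presses on something with over 40 N, if the wrist force passes 120 N, or if a joint passes its speed limit or range.

## Robot

A 7-joint arm with a two-finger parallel gripper is mounted at the origin on the work surface. World frame = base frame: x ahead of the robot, y to its left, z up, the work surface at z = 0. Lengths are in m, angles in rad, forces in N, time in s.
With the tool pointing down it reaches from about 0.35 to 0.9 m from the base axis. Payload 8.1 kg.
Tool frame: the origin (TCP) lies at the very end of the fingers, on their centre line; the grasp point (between the pads) lies 19 mm behind it; z points along the fingers, y is the direction in which the jaws open and shut (so a half turn about z gives the same grasp; the last joint's range is limited). The gripper opens to 92 mm and grips with 3 to 60 N. Pads are 19 mm wide; open, the fingers measure 130 mm over their backs; the gripper's body (75 mm by 190 mm) begins 47 mm behind the grasp point.
Start: joints at [1.048, 0.434, 0.025, 1.573, -0.012, 1.134, -0.075], TCP at [0.255, -0.571, 0.19] pointing down, gripper open.
Joint ranges: [-2.62, 2.62], [-0.44, 2.09], [-1.27, 1.32], [0.08, 2.57], [-1.32, 4.46], [0.12, 2], [-2.74, 2.74]. Speed limits (rad/s): [2.22, 2.22, 3.01, 3.01, 3.14, 3.14, 3.14].

## Interface

Orientations are given as a rotation vector (axis times angle).
In Python, from cell import observe, get_image, sign_off gives the robot as it stands.
- The arm moves only by the tool arm_command, never from a script. Its argument "deltas" is a list of rows, each an object with "xyz": the shift along the tool's x, y, z in cm, a list of three; "turn": the turn about the tool's z in degrees; "jaw": the closure in counts, from 0 (fully open) to 255 (shut). A call has 1 to 5 rows; each row is the pose to reach, as a shift and turn from the pose measured when the call began, along the tool's axes at that moment; what a row does not reach only later rows make up. A row lasts 1/12 s, in which the tool goes at most 41.7 mm and 7.16 degrees, less where a joint would pass 70% of its speed; a pose out of reach is approached as far as the arm can. A call with a gripper value outside its range is refused whole. The fingers move at their own pace and stop on an object; "force" is the grip in N (left out, the last holds). Time passes only in rows, so rows that repeat a pose let the fingers close. It gives the time, the measured TCP pose, the force and the opening at its end, in the units of the state.
- observe(): the state, without advancing time (a new reading comes with each control period).
- get_image(name): name is "side" or "top"; returns a dict with "frame" (400x640x3 uint8, red, green, blue), "depth" (400x640 float32, m along the optical axis (not along the pixel's ray), 0 where there is no reading), "camera_matrix" (3x3 intrinsics, pixels), "cam_to_world" (4x4, takes a point from camera to world coordinates). Camera axes: x right, y up, looking along -z (the intrinsics and any distortion apply to the point x, -y, -z); pixel columns grow to the right and rows downward; lengths in m; the calibration is good to about 2 mm. A picture is of the moment at which its call begins.
- sign_off(): hands the job in, once; it reports no verdict.
The state is a dict: "clock": time; "joints": joint angles; "dq": joint speeds; "joint_efforts": joint torques, N m; "position": TCP position; "ee_rot": TCP orientation; "force": force on the tool from outside, world axes, zero at the start; "ft_torque": the same for the moment, N m; "width": opening from 0.0 (shut) to 1.0 (fully open).
Only numpy, scipy, OpenCV 4.12 (cv2) and the standard library are available. Lean on these libraries where they do the work, as an engineer would, in place of code of your own. Each camera call takes 0.05 s, during which the arm holds its last target.

## Working session

There is one attempt and no reset: what is moved stays moved. The work goes in short steps, Python scripts to look and compute and a tool call to move; the robot and the scene stay as the last step left them, time stands still between calls to the robot, and variables do not carry over. Pictures are saved under pics/ and viewed, and the job is handed in when it is done.

Besides the shell and the picture viewer there is one more tool, called after "Emit:" as name(argument=value, ...), one argument or row to a line, values as JSON. arm_command: Moves the arm, as the interface text tells. Its arguments: {"type":"object","properties":{"deltas":{"type":"array","items":{"type":"object","properties":{"xyz":{"type":"array","items":{"type":"number"}},"turn":{"type":"number"},"jaw":{"type":"number"}}}},"force":{"type":"number"}},"required":["deltas"]}

```bash
ls; mkdir -p pics; python3 - <<'E'
from cell import observe,get_image
import cv2,numpy as np
print(observe())
for n in ("side","top"):
    g=get_image(n); cv2.imwrite(f"pics/{n}0.png",g["frame"][:,:,::-1]); print(n,g["camera_matrix"],g["cam_to_world"]); np.savez(f"{n}0.npz",**g)
E
```

```text
pics
{'clock': 0.0, 'joints': array([ 1.04836376,  0.43518582,  0.0249574 ,  1.57408435, -0.01159818,
        1.13403941, -0.0750579 ]), 'dq': array([-0.00048411,  0.00031841,  0.00034273,  0.00052691,  0.00144847,
        0.00030626,  0.00022221]), 'joint_efforts': array([-4.19363696e-04, -6.67842865e+01,  9.85163748e-01, -3.14464188e+01,
       -6.02297159e-02,  4.26334469e-02,  1.14008296e-04]), 'position': array([ 0.25446936, -0.57021763,  0.18887288]), 'ee_rot': array([-3.07116341e+00, -6.54306152e-01,  7.22357787e-04]), 'force': array([-0.40934559,  0.08574637,  0.17987421]), 'ft_torque': array([-0.00098873, -0.00321792,  0.03806505]), 'width': 1.0028198010608662}
side [[461.25668491   0.         327.27795814]
 [  0.         461.25668491 208.51396983]
 [  0.           0.           1.        ]] [[-0.88661976  0.25250074 -0.38749036 -0.05120795]
 [-0.4624967  -0.48673264  0.74107228  1.10907528]
 [-0.00148291  0.83626235  0.54832754  0.90824717]
 [ 0.          0.          0.          1.        ]]
top [[369.31343974   0.         317.93454421]
 [  0.         369.31343974 193.15988509]
 [  0.           0.           1.        ]] [[ 5.88768133e-03  9.86297352e-01 -1.64872277e-01  3.54805713e-01]
 [-9.99982666e-01  5.79850323e-03 -1.02219058e-03  7.24255960e-03]
 [-5.21714277e-05  1.64875438e-01  9.86314396e-01  1.22918881e+00]
 [ 0.00000000e+00  0.00000000e+00  0.00000000e+00  1.00000000e+00]]
```

View pics/top0.png

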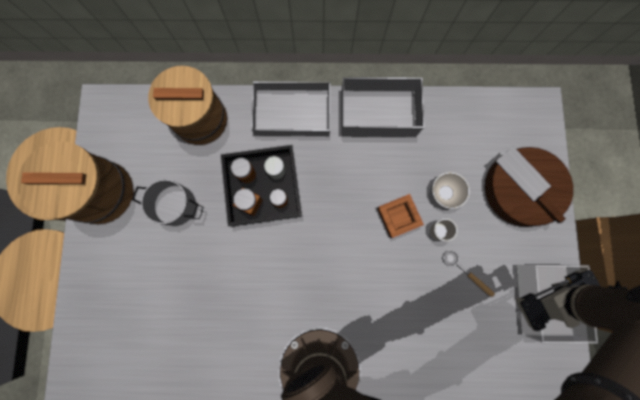

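View pics/side0.png

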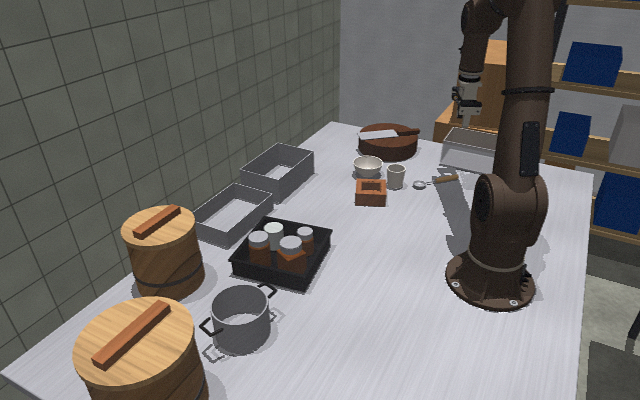

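The tin is the pale one at top image (274,167). The square jar looks to be at top (245,200), side (291,245). I'll zoom in to check.

```bash
python3 - <<'E'
import cv2,numpy as np
t=np.load("top0.npz");s=np.load("side0.npz")
a=cv2.resize(t["frame"][140:230,215:305],(540,540),interpolation=cv2.INTER_CUBIC)
b=cv2.resize(t["frame"][190:245,370:425],(250,250),interpolation=cv2.INTER_CUBIC)
o=np.zeros((540,800,3),np.uint8);o[:,:540]=a;o[:250,545:795]=b
cv2.imwrite("pics/ztop0.png",o[:,:,::-1])
a=cv2.resize(s["frame"][210:295,225:340],(690,510),interpolation=cv2.INTER_CUBIC)
cv2.imwrite("pics/zside0.png",a[:,:,::-1])
for g,p in ((t,[(245,200),(274,166),(241,168),(278,197),(400,215),(385,205)]),(s,[(291,243),(274,229),(259,238),(305,232),(371,186)])):
    K=g["camera_matrix"];T=g["cam_to_world"]
    for u,v in p:
        d=g["depth"][v,u]; c=np.array([(u-K[0,2])/K[0,0]*d,-(v-K[1,2])/K[1,1]*d,-d,1]); print((u,v),d,(T@c)[:3].round(4))
E
```

```text
(245, 200) 1.1311927 [0.5193 0.2317 0.11  ]
(274, 166) 1.1873919 [0.6359 0.1502 0.0725]
(241, 168) 1.145178 [0.6192 0.2474 0.1126]
(278, 197) 1.1573483 [0.533  0.1335 0.0857]
(400, 215) 1.216225 [ 0.486  -0.2622  0.0177]
(385, 205) 1.1906248 [ 0.5147 -0.208   0.0486]
(291, 243) 1.2984012 [0.5179 0.2413 0.1153]
(274, 229) 1.4140929 [0.6257 0.1672 0.0806]
(259, 238) 1.327339 [0.6159 0.2576 0.1098]
(305, 232) 1.3943235 [0.5309 0.1415 0.0844]
(371, 186) 1.7212628 [ 0.4923 -0.2829  0.0344]
```

View pics/ztop0.png

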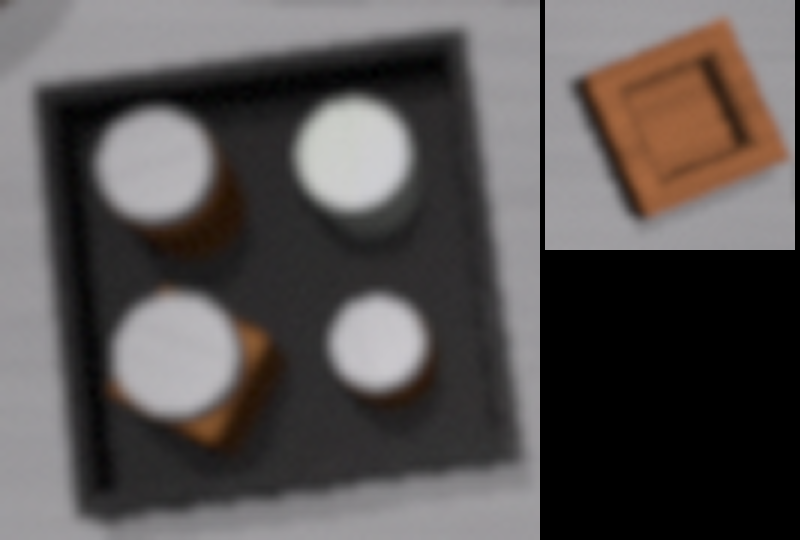

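View pics/zside0.png

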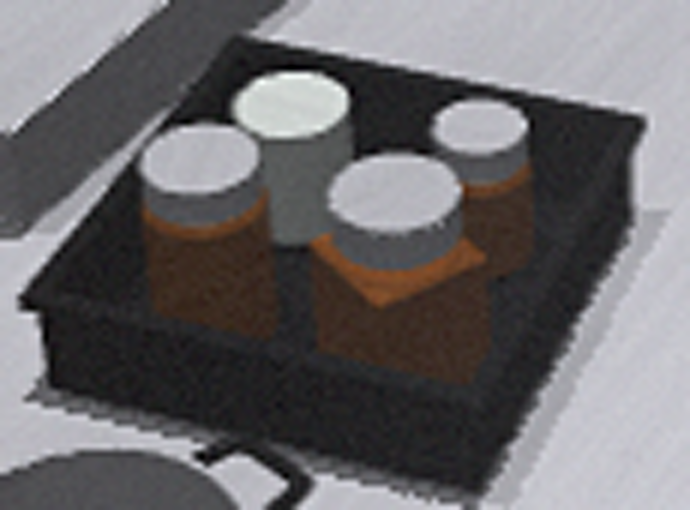

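The square jar is confirmed: in the zoom its cap sits near (175,353) and the amber shoulder corners are at (272,350), (222,447) and (110,385). The block's recess is at (685,118). Next I'll measure both.

```bash
cat > h.py <<'E'
import cv2,numpy as np
def load(f): return dict(np.load(f))
def ray(g,uv,z):
    K=g["camera_matrix"];T=g["cam_to_world"]
    uv=np.atleast_2d(np.asarray(uv,float))
    d=np.c_[(uv[:,0]-K[0,2])/K[0,0],-(uv[:,1]-K[1,2])/K[1,1],-np.ones(len(uv))]@T[:3,:3].T
    o=T[:3,3]; s=(z-o[2])/d[:,2]
    return (o+d*s[:,None])[:,:2]
def up(g,x0,x1,y0,y1,k=8):
    im=cv2.resize(g["frame"][y0:y1,x0:x1],None,fx=k,fy=k,interpolation=cv2.INTER_CUBIC)
    return im,lambda p:(np.asarray(p,float)+.5)/k-.5+[x0,y0]
def fitc(P):
    A=np.c_[2*P,np.ones(len(P))];s=np.linalg.lstsq(A,(P**2).sum(1),rcond=None)[0]
    return s[:2],np.sqrt(s[2]+s[:2]@s[:2])
def biggest(m):
    c=cv2.findContours(m.astype(np.uint8),cv2.RETR_EXTERNAL,cv2.CHAIN_APPROX_NONE)[0]
    return max(c,key=cv2.contourArea)[:,0,:]
def wood(im):
    h=cv2.cvtColor(im,cv2.COLOR_RGB2HSV); return (h[...,0]<22)&(h[...,1]>90)&(h[...,2]>60)
E
python3 - <<'E'
from h import *
t=load("top0.npz");s=load("side0.npz")
for g,b in ((t,(228,260,184,225)),(s,(274,308,232,266))):
    im,f=up(g,*b)
    m=(im.min(2)>115)if g is s else (im.min(2)>100)
    c=biggest(m);P=ray(g,f(c),.114); 
    print("cap",fitc(P),cv2.minAreaRect((P*1000).astype(np.float32)))
    # shoulder wood
    m=wood(im); c=biggest(m|(im.min(2)>100)) 
    P=(ray(g,f(c),.081)*1000).astype(np.float32)
    print("shoulder hull rect",cv2.minAreaRect(P))
im,f=up(t,372,428,192,240)
m=wood(im);c=biggest(m);P=(ray(t,f(c),.05)*1000).astype(np.float32);r=cv2.minAreaRect(P)
print("block",r)
hs=cv2.findContours((~m).astype(np.uint8),cv2.RETR_EXTERNAL,cv2.CHAIN_APPROX_NONE)[0]
im,f=up(s,350,392,175,212)
m=wood(im);c=biggest(m);print("side block",ray(s,f(cv2.approxPolyDP(c,16,True)[:,0,:]),.05).round(4).tolist())
# crude pixel pics
im,f=up(t,372,428,192,240,12);m=wood(im);im[~m]//=3;cv2.imwrite("pics/bm.png",im[:,:,::-1])
E
```

```text
cap (array([0.52296314, 0.23440242]), np.float64(0.03241600152609472)) ((522.9279174804688, 234.186767578125), (64.08915710449219, 65.4825668334961), 0.3369579315185547)
shoulder hull rect ((527.9028930664062, 240.90234375), (65.98565673828125, 67.42027282714844), 0.33695781230926514)
cap (array([0.52410821, 0.23536117]), np.float64(0.031034030884422432)) ((524.4756469726562, 235.48410034179688), (62.37489700317383, 61.441654205322266), 13.105719566345215)
shoulder hull rect ((542.2964477539062, 199.1890869140625), (66.54288482666016, 78.99390411376953), 84.46357727050781)
block ((480.5758972167969, -255.0067138671875), (107.62793731689453, 114.74295806884766), 22.651142120361328)
side block [[0.5542, -0.2842], [0.4823, -0.1175], [0.3905, -0.1562], [0.4557, -0.3267]]
```

View pics/bm.png

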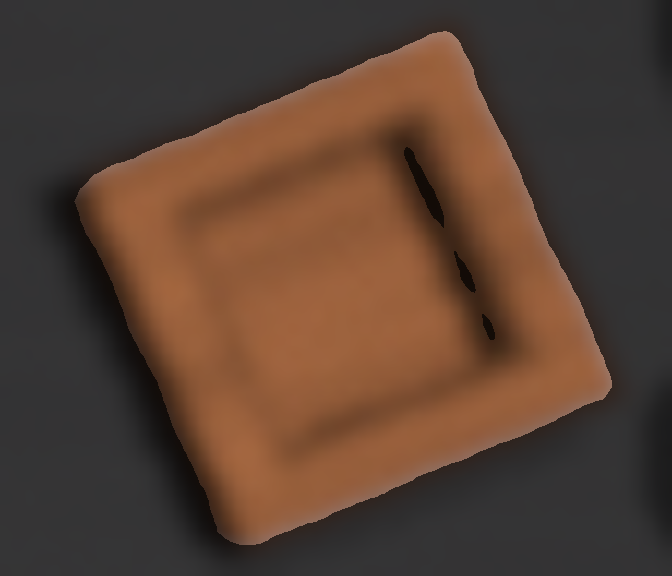

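The mask covers the block's top face, and the left wall is dark. I'll cross-check with the depth data and per-edge fits.

```bash
cat >> h.py <<'E'
def cloud(g,x0,x1,y0,y1):
    K=g["camera_matrix"];T=g["cam_to_world"]
    v,u=np.mgrid[y0:y1,x0:x1];d=g["depth"][y0:y1,x0:x1].astype(float)
    c=np.stack([(u-K[0,2])/K[0,0]*d,-(v-K[1,2])/K[1,1]*d,-d],-1)
    return c@T[:3,:3].T+T[:3,3],d>0
def lines(P):
    # P contour pts in mm; split by edge of minAreaRect, fit each edge's middle
    r=cv2.minAreaRect(P.astype(np.float32));B=cv2.boxPoints(r);out=[]
    for i in range(4):
        a,b=B[i],B[(i+1)%4];d=(b-a)/np.linalg.norm(b-a);n=np.array([-d[1],d[0]]);L=np.linalg.norm(b-a)
        q=P-a;t=q@d;k=(abs(q@n)<8)&(t>.15*L)&(t<.85*L)
        vx,vy,x,y=cv2.fitLine(P[k].astype(np.float32),cv2.DIST_HUBER,0,.01,.01).ravel()
        out.append((float(x),float(y),float(np.degrees(np.arctan2(vy,vx)))))
    return out
E
python3 - <<'E'
from h import *
t=load("top0.npz");s=load("side0.npz")
im,f=up(t,372,428,192,240);c=biggest(wood(im));
for l in lines(ray(t,f(c),.05)*1000):print("edge",np.round(l,2))
for g,b in ((t,(372,428,192,240)),(s,(345,398,170,215))):
    X,ok=cloud(g,*b);k=ok&(X[...,2]>.042)&(X[...,2]<.06)&wood(g["frame"][b[2]:b[3],b[0]:b[1]])
    P=X[k];print(len(P),P.mean(0).round(4),cv2.minAreaRect((P[:,:2]*1000).astype(np.float32)))
# side top-view zoom
im,f=up(s,345,398,170,215,14);cv2.imwrite("pics/bs.png",im[:,:,::-1])
im,f=up(t,228,268,180,220,14);cv2.imwrite("pics/js.png",im[:,:,::-1])
E
```

```text
edge [ 431.32 -275.34  -67.43]
edge [ 505.89 -305.86   23.01]
edge [ 531.78 -239.33  -67.29]
edge [ 458.38 -203.34   22.77]
707 [ 0.4812 -0.256   0.0501] ((481.34295654296875, -256.1794738769531), (106.64195251464844, 111.00013732910156), 22.726604461669922)
361 [ 0.4805 -0.2521  0.0492] ((484.0001220703125, -255.94265747070312), (106.79029083251953, 119.88970184326172), 21.791505813598633)
```

View pics/bs.png

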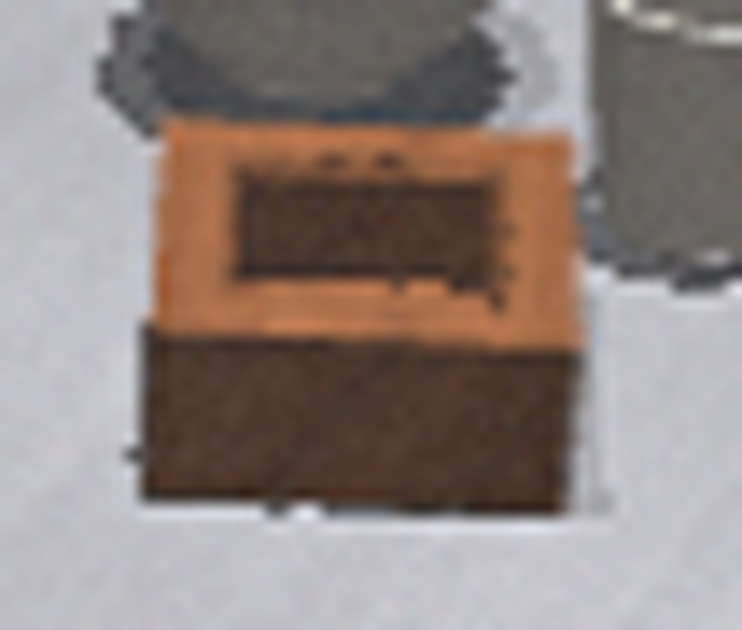

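View pics/js.png

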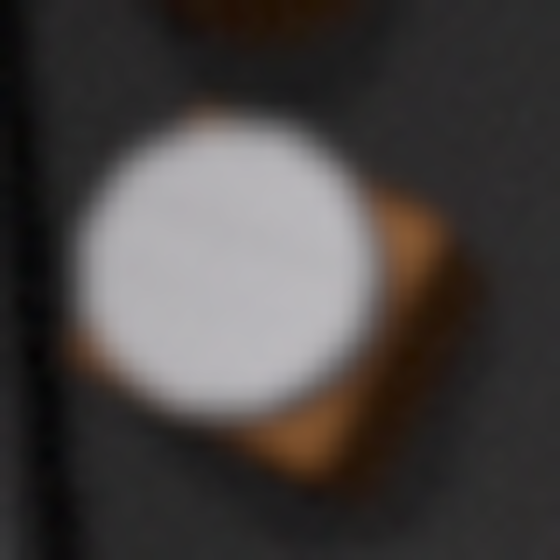

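```bash
python3 - <<'E'
from h import *
t=load("top0.npz");s=load("side0.npz")
def show(n,P):
    P=P*1000;print(n,P.round(1).tolist(),"mean",P.mean(0).round(1),"len",[round(float(np.linalg.norm(P[i]-P[(i+1)%4])),1) for i in range(4)],"ang",[round(float(np.degrees(np.arctan2(*(P[(i+1)%4]-P[i])[::-1]))%90),1) for i in range(4)])
px=lambda a,k,o:(np.array(a,float)+.5)/k-.5+o
show("side block top",ray(s,px([(163,122),(572,133),(580,348),(158,330)],14,[345,170]),.05))
show("top block top",ray(t,px([(85,180),(452,32),(610,388),(235,545)],12,[372,192]),.05))
show("jar shoulder",ray(t,px([(205,105),(452,228),(318,485),(72,352)],14,[228,180]),.081))
# crate
show("crate top",ray(t,px([(35,85),(465,30),(522,462),(80,520)],6,[215,140]),.06))
E
```

```text
side block top [[554.8, -285.5], [454.9, -330.6], [412.3, -228.3], [511.2, -186.9]] mean [ 483.3 -257.8] len [109.6, 110.8, 107.2, 107.8] ang [24.3, 22.6, 22.7, 23.9]
top block top [[509.4, -187.1], [550.2, -286.9], [454.5, -325.6], [412.3, -224.7]] mean [ 481.6 -256.1] len [107.8, 103.3, 109.3, 104.1] ang [22.2, 22.0, 22.7, 21.2]
jar shoulder [[565.0, 248.0], [537.2, 191.3], [479.0, 219.4], [508.5, 275.6]] mean [522.4 233.6] len [63.1, 64.6, 63.5, 62.8] ang [63.9, 64.3, 62.2, 64.0]
crate top [[679.0, 327.9], [711.4, 94.2], [474.5, 59.9], [442.5, 292.5]] mean [576.8 193.7] len [235.9, 239.3, 234.8, 239.1] ang [7.9, 8.2, 7.8, 8.5]
```

Emit:
arm_command(
  deltas=[
    {"xyz": [0,0,-4],"turn": 0,"jaw": 0},
    {"xyz": [0,0,-8],"turn": 0,"jaw": 0},
    {"xyz": [0,0,-11],"turn": 0,"jaw": 0},
    {"xyz": [0,0,-11],"turn": -7,"jaw": 0},
    {"xyz": [0,0,-11],"turn": -14,"jaw": 0},
  ],
  force=60,
)

```text
clock: 0.52
position: [0.2551, -0.5713, 0.3011]
ee_rot: [2.965, 1.031, 0.0]
force: [-0.9, -0.8, -1.4]
width: 0.999
```

```bash
cat > go.py <<'E'
import sys,numpy as np
from cell import observe
from scipy.spatial.transform import Rotation as R
# usage: go.py x y z [xdir deg]
o=observe();M=R.from_rotvec(o["ee_rot"]).as_matrix()
g=np.array([float(a) for a in sys.argv[1:4]])
a=np.degrees(np.arctan2(M[1,0],M[0,0]))
print("clock",round(o["clock"],2),"pos",o["position"].round(4),"xdir",a.round(2),"tilt",np.degrees(np.arccos(-M[2,2])).round(2),"j",np.degrees(o["joints"]).round(0),"F",o["force"].round(1),"T",o["ft_torque"].round(2),"w",round(o["width"]*92,1))
print("delta cm",(M.T@(g-o["position"])*100).round(2),"" if len(sys.argv)<5 else "turn %.1f"%(((a-float(sys.argv[4]))+180)%360-180))
E
python3 go.py .523 .2345 .25 52; python3 go.py .5 -.15 .3
```

```text
clock 0.52 pos [ 0.2551 -0.5713  0.3011] xdir 38.35 tilt 0.14 j [61. 21. -1. 80.  0. 79.  9.] F [-0.9 -0.8 -1.4] T [ 0.   -0.03  0.05] w 91.9
delta cm [ 71.01 -46.59   4.96] turn -13.7
clock 0.52 pos [ 0.2551 -0.5713  0.3011] xdir 38.35 tilt 0.14 j [61. 21. -1. 80.  0. 79.  9.] F [-0.9 -0.8 -1.4] T [ 0.   -0.03  0.05] w 91.9
delta cm [ 4.535e+01 -1.785e+01  4.000e-02]
```

Emit:
arm_command(
  deltas=[
    {"xyz": [4,-1.6,0],"turn": -3,"jaw": 0},
    {"xyz": [8,-3.2,0],"turn": -6,"jaw": 0},
    {"xyz": [12,-4.8,0],"turn": -9,"jaw": 0},
    {"xyz": [15.5,-6.2,0],"turn": -12,"jaw": 0},
    {"xyz": [19,-7.6,0],"turn": -13.7,"jaw": 0},
  ],
)

```text
clock: 0.93
position: [0.3578, -0.3912, 0.3006]
ee_rot: [2.819, 1.383, -0.0]
force: [1.9, -0.6, 0.6]
width: 1.001
```

```bash
python3 go.py .5 -.15 .3 52; python3 go.py .523 .2345 .25
```

```text
clock 0.93 pos [ 0.3578 -0.3912  0.3006] xdir 52.26 tilt 0.11 j [49. 12. -9. 93.  2. 75.  2.] F [ 1.9 -0.6  0.6] T [-0.03 -0.17  0.01] w 92.1
delta cm [27.78 -3.52  0.03] turn 0.3
clock 0.93 pos [ 0.3578 -0.3912  0.3006] xdir 52.26 tilt 0.11 j [49. 12. -9. 93.  2. 75.  2.] F [ 1.9 -0.6  0.6] T [-0.03 -0.17  0.01] w 92.1
delta cm [ 59.6  -25.24   4.97]
```

Now I'll head for a point above the jar in a straight line.

Emit:
arm_command(
  deltas=[
    {"xyz": [4,-1.6,0],"turn": 0,"jaw": 0},
    {"xyz": [8,-3.3,0],"turn": 0,"jaw": 0},
    {"xyz": [11.5,-4.9,0],"turn": 0,"jaw": 0},
    {"xyz": [15.3,-6.5,0],"turn": 0,"jaw": 0},
    {"xyz": [19,-8,0],"turn": 0,"jaw": 0},
  ],
)

```text
clock: 1.35
position: [0.4103, -0.1905, 0.3002]
ee_rot: [2.819, 1.382, -0.001]
force: [1.2, -0.6, 0.1]
width: 1.003
```

Emit:
arm_command(
  deltas=[
    {"xyz": [4,-1.6,0],"turn": 0,"jaw": 0},
    {"xyz": [8,-3.3,0],"turn": 0,"jaw": 0},
    {"xyz": [11.5,-4.9,0],"turn": 0,"jaw": 0},
    {"xyz": [15.3,-6.5,0],"turn": 0,"jaw": 0},
    {"xyz": [19,-8,0],"turn": 0,"jaw": 0},
  ],
)

```text
clock: 1.77
position: [0.4631, 0.0106, 0.2999]
ee_rot: [2.819, 1.382, -0.001]
force: [1.8, 0.4, 0.2]
width: 1.003
```

```bash
python3 go.py .523 .2345 .2 52
```

```text
clock 1.77 pos [0.4631 0.0106 0.2999] xdir 52.23 tilt 0.13 j [ 18.   7. -29.  99.   4.  74. -50.] F [1.8 0.4 0.2] T [-0.01 -0.14 -0.03] w 92.3
delta cm [21.38 -8.99  9.94] turn 0.2
```

Emit:
arm_command(
  deltas=[
    {"xyz": [4,-1.7,1],"turn": 0.2,"jaw": 0},
    {"xyz": [8,-3.4,2],"turn": 0.2,"jaw": 0},
    {"xyz": [11.7,-5,4],"turn": 0.2,"jaw": 0},
    {"xyz": [15,-6.4,6],"turn": 0.2,"jaw": 0},
    {"xyz": [18,-7.6,8],"turn": 0.2,"jaw": 0},
  ],
)

```text
clock: 2.18
position: [0.512, 0.1961, 0.2222]
ee_rot: [2.821, 1.377, 0.001]
force: [1.2, -0.5, 1.3]
width: 1.0
```

```bash
python3 go.py .523 .2345 .18 52
```

```text
clock 2.18 pos [0.512  0.1961 0.2222] xdir 52.04 tilt 0.13 j [ -1.  20. -34.  96.  12.  68. -76.] F [ 1.2 -0.5  1.3] T [-0.05 -0.14 -0.01] w 92.0
delta cm [ 3.7  -1.5   4.22] turn 0.0
```

Emit:
arm_command(
  deltas=[
    {"xyz": [2,-0.8,1.5],"turn": 0,"jaw": 0},
    {"xyz": [3.7,-1.5,3],"turn": 0,"jaw": 0},
    {"xyz": [3.7,-1.5,4.2],"turn": 0,"jaw": 0},
    {"xyz": [3.7,-1.5,4.2],"turn": 0,"jaw": 0},
    {"xyz": [3.7,-1.5,4.2],"turn": 0,"jaw": 0},
  ],
)

```text
clock: 2.6
position: [0.5225, 0.2333, 0.1795]
ee_rot: [2.821, 1.377, -0.003]
force: [0.4, -0.0, 0.7]
width: 0.999
```

```bash
python3 go.py .523 .2345 .085 52; python3 - <<'E'
from cell import get_image
from h import *
for n in("top","side"):
    g=get_image(n);np.savez(f"{n}1.npz",**g)
a=up(load("top1.npz"),215,315,140,230,5)[0];b=up(load("side1.npz"),240,340,180,270,3)[0]
o=np.zeros((450,800,3),np.uint8);o[:,:500]=a;o[:270,500:]=b;cv2.imwrite("pics/p1.png",o[:,:,::-1])
E
```

```text
clock 2.6 pos [0.5225 0.2333 0.1795] xdir 52.02 tilt 0.19 j [ -5.  24. -33.  96.  15.  64. -81.] F [ 0.4 -0.   0.7] T [ 0.01 -0.1   0.01] w 91.9
delta cm [ 0.15 -0.05  9.45] turn 0.0
```

View pics/p1.png

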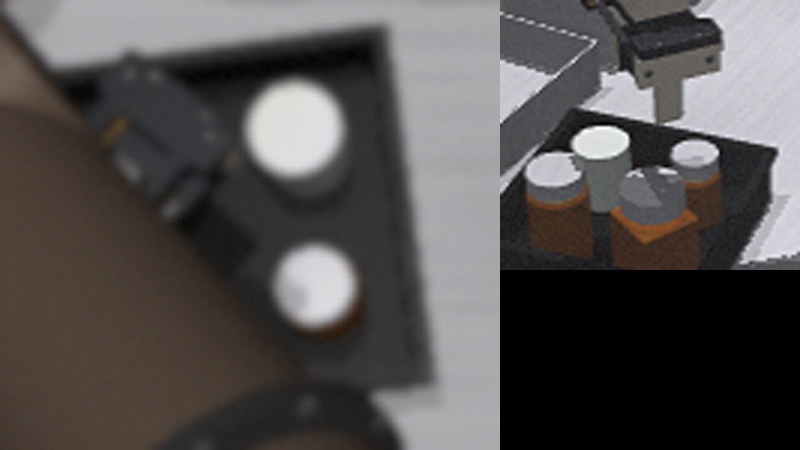

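The side view at (660,100) shows the open fingers centred over the cap at (652,190). The measured pose agrees, so I'm descending.

Emit:
arm_command(
  deltas=[
    {"xyz": [0.1,0,2.5],"turn": 0,"jaw": 0},
    {"xyz": [0.1,0,5],"turn": 0,"jaw": 0},
    {"xyz": [0.1,0,7],"turn": 0,"jaw": 0},
    {"xyz": [0.1,0,8.5],"turn": 0,"jaw": 0},
    {"xyz": [0.1,0,9.3],"turn": 0,"jaw": 0},
  ],
)

```text
clock: 3.12
position: [0.5243, 0.2323, 0.0873]
ee_rot: [2.822, 1.372, 0.001]
force: [0.1, -0.4, -1.1]
width: 1.001
```

```bash
python3 go.py .523 .2345 .086 52
```

```text
clock 3.12 pos [0.5243 0.2323 0.0873] xdir 51.85 tilt 0.21 j [ -7.  30. -31. 102.  19.  53. -85.] F [ 0.1 -0.4 -1.1] T [-0.04 -0.   -0.  ] w 92.1
delta cm [ 0.09 -0.24  0.13] turn -0.2
```

Emit:
arm_command(
  deltas=[
    {"xyz": [0.1,-0.24,0.1],"turn": 0,"jaw": 0},
    {"xyz": [0.1,-0.24,0.1],"turn": 0,"jaw": 40},
    {"xyz": [0.1,-0.24,0.1],"turn": 0,"jaw": 70},
    {"xyz": [0.1,-0.24,0.1],"turn": 0,"jaw": 90},
    {"xyz": [0.1,-0.24,0.1],"turn": 0,"jaw": 100},
  ],
  force=20,
)

```text
clock: 3.53
position: [0.5237, 0.2349, 0.0874]
ee_rot: [2.822, 1.372, 0.003]
force: [0.4, -0.5, -0.9]
width: 0.761
```

Emit:
arm_command(
  deltas=[
    {"xyz": [0,0,0],"turn": 0,"jaw": 130},
    {"xyz": [0,0,0],"turn": 0,"jaw": 255},
    {"xyz": [0,0,0],"turn": 0,"jaw": 255},
    {"xyz": [0,0,0],"turn": 0,"jaw": 255},
  ],
  force=60,
)

```text
clock: 3.87
position: [0.5237, 0.2349, 0.0875]
ee_rot: [2.822, 1.372, 0.003]
force: [0.2, -0.0, 0.3]
width: 0.469
```

```bash
python3 go.py .523 .2345 .086 52
```

```text
clock 3.87 pos [0.5237 0.2349 0.0875] xdir 51.84 tilt 0.25 j [ -7.  30. -31. 102.  19.  53. -85.] F [ 0.2 -0.   0.3] T [-0.04 -0.02 -0.04] w 43.1
delta cm [-0.08 -0.03  0.15] turn -0.2
```

The width reads 43 mm, but the cap is 62 mm across. I'll look before lifting.

```bash
python3 go.py .523 .2345 .086 52; python3 - <<'E'
from cell import get_image
from h import *
for n in("top","side"):
    g=get_image(n);np.savez(f"{n}2.npz",**g)
a=up(load("top2.npz"),215,315,140,230,4)[0];b=up(load("side2.npz"),250,330,190,280,5)[0]
o=np.zeros((450,800,3),np.uint8);o[:360,:400]=a;o[:,400:]=b;cv2.imwrite("pics/p2.png",o[:,:,::-1])
E
```

```text
clock 3.87 pos [0.5237 0.2349 0.0875] xdir 51.84 tilt 0.25 j [ -7.  30. -31. 102.  19.  53. -85.] F [ 0.2 -0.   0.3] T [-0.04 -0.02 -0.04] w 43.1
delta cm [-0.08 -0.03  0.15] turn -0.2
```

View pics/p2.png

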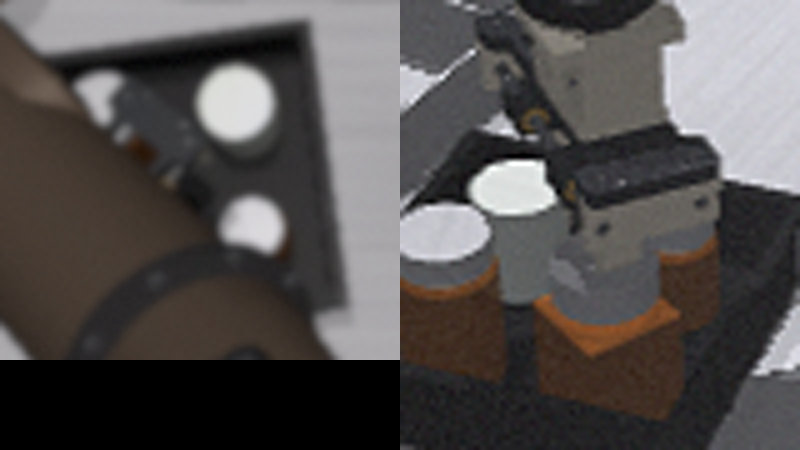

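```bash
python3 - <<'E'
from h import *
a=up(load("side1.npz"),272,318,185,262,9)[0][:590];b=up(load("side2.npz"),272,318,200,262,9)[0]
o=np.zeros((590,800,3),np.uint8);o[:590,:380]=a[:,:380];o[:558,385:799]=b;cv2.imwrite("pics/p3.png",o[:,:,::-1])
for n in("side1.npz","side2.npz"):
    s=load(n);X,ok=cloud(s,272,318,200,262)
    for v in range(205,256,5):
        print(v,[tuple((X[v-200,u-272]*1000).round().astype(int).tolist()) for u in (284,288,292,297,302)])
E
```

```text
205 [(487, 310, 291), (472, 315, 298), (466, 306, 295), (459, 295, 291), (451, 285, 287)]
210 [(724, -39, 0), (708, -41, 3), (485, 278, 258), (473, 274, 259), (669, -73, -4)]
215 [(703, -6, 4), (695, -19, -1), (484, 282, 245), (473, 275, 245), (651, -42, -1)]
220 [(640, 89, 61), (680, 5, -3), (486, 280, 228), (484, 259, 216), (635, -14, 0)]
225 [(638, 94, 45), (622, 94, 51), (607, 94, 55), (595, 83, 53), (576, 83, 59)]
230 [(639, 95, 26), (623, 95, 31), (609, 93, 35), (593, 88, 37), (544, 137, 84)]
235 [(639, 96, 7), (624, 95, 11), (533, 211, 119), (554, 151, 71), (530, 161, 86)]
240 [(543, 238, 115), (534, 231, 114), (523, 228, 115), (510, 221, 115), (530, 162, 68)]
245 [(530, 259, 116), (520, 254, 117), (511, 247, 114), (498, 242, 116), (530, 162, 49)]
250 [(525, 268, 106), (512, 267, 110), (503, 261, 109), (495, 249, 104), (496, 219, 83)]
255 [(528, 265, 85), (516, 263, 88), (507, 256, 86), (497, 245, 82), (487, 235, 79)]
205 [(509, 278, 266), (494, 282, 273), (489, 271, 268), (480, 261, 265), (470, 253, 263)]
210 [(515, 270, 244), (497, 279, 255), (487, 275, 255), (478, 265, 252), (470, 253, 248)]
215 [(510, 280, 236), (496, 282, 242), (487, 276, 241), (478, 266, 237), (469, 257, 235)]
220 [(514, 275, 216), (490, 291, 233), (482, 285, 232), (471, 279, 232), (459, 274, 233)]
225 [(502, 294, 215), (478, 311, 234), (470, 305, 233), (458, 300, 234), (447, 294, 234)]
230 [(504, 293, 198), (474, 319, 225), (464, 315, 226), (457, 303, 220), (448, 293, 217)]
235 [(546, 233, 128), (477, 316, 206), (468, 310, 205), (462, 296, 198), (453, 286, 194)]
240 [(544, 237, 114), (477, 317, 191), (498, 265, 149), (489, 255, 145), (531, 160, 66)]
245 [(532, 256, 113), (522, 251, 114), (511, 247, 114), (499, 241, 115), (531, 162, 49)]
250 [(527, 265, 104), (513, 266, 109), (503, 261, 109), (496, 247, 102), (495, 220, 84)]
255 [(530, 263, 83), (518, 260, 86), (507, 256, 87), (496, 247, 84), (487, 236, 80)]
```

View pics/p3.png

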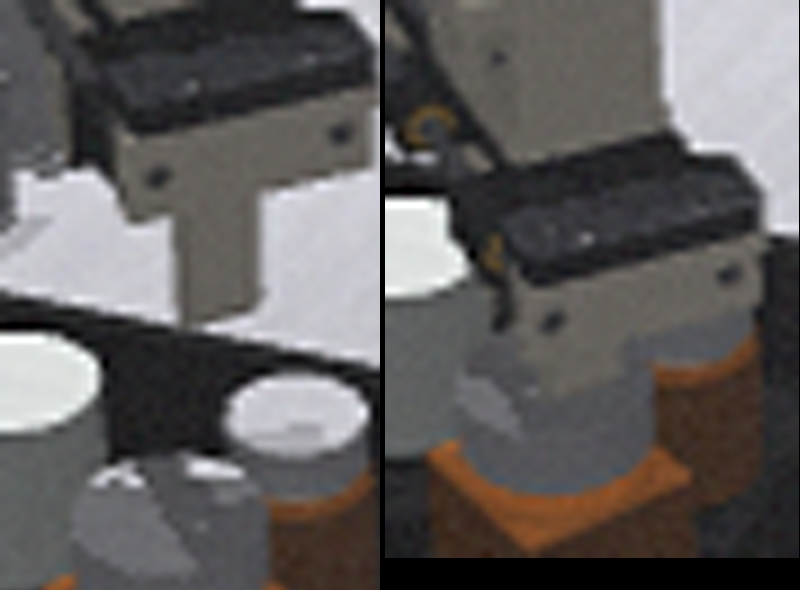

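The near fingertip shows *above* the cap top: the depth there is z≈0.145, while the reported TCP is 0.0875. So the jaws closed on air. I'll work out where the tip really is.

```bash
python3 - <<'E'
from h import *
for n,r in(("side1.npz",range(214,226)),("side2.npz",range(232,248))):
    s=load(n);X,ok=cloud(s,272,318,200,262);print(n)
    for v in r:
        print(v,[tuple((X[v-200,u-272]*1000).round().astype(int).tolist()) for u in (292,294,296,298)])
s=load("side0.npz");X,ok=cloud(s,440,490,60,135)
b=up(s,440,500,60,135,8)[0];cv2.imwrite("pics/p4.png",b[:,:,::-1])
for v in range(100,130,2):print(v,[tuple((X[v-60,u-440]*1000).round().astype(int).tolist()) for u in (455,460,465,470,475)])
E
```

```text
side1.npz
214 [(484, 280, 247), (476, 283, 252), (476, 275, 247), (469, 275, 249)]
215 [(484, 282, 245), (480, 278, 245), (474, 278, 246), (471, 273, 244)]
216 [(487, 276, 238), (478, 281, 244), (474, 278, 243), (472, 271, 239)]
217 [(485, 281, 238), (479, 280, 240), (475, 276, 238), (474, 268, 234)]
218 [(486, 278, 233), (479, 281, 237), (474, 278, 237), (472, 272, 233)]
219 [(487, 278, 229), (477, 283, 236), (475, 277, 233), (475, 268, 227)]
220 [(486, 280, 228), (482, 276, 227), (480, 270, 223), (647, -7, 0)]
221 [(489, 275, 220), (656, 5, 1), (649, 3, 2), (642, 2, 3)]
222 [(613, 83, 59), (604, 86, 63), (599, 82, 62), (639, 6, 2)]
223 [(608, 92, 62), (606, 84, 57), (598, 84, 60), (593, 80, 60)]
224 [(609, 90, 56), (602, 90, 59), (595, 89, 60), (590, 85, 59)]
225 [(607, 94, 55), (602, 90, 55), (596, 88, 56), (587, 90, 60)]
side2.npz
232 [(467, 312, 216), (461, 312, 218), (458, 307, 216), (459, 296, 209)]
233 [(466, 314, 215), (466, 304, 209), (463, 300, 207), (459, 296, 205)]
234 [(468, 311, 209), (465, 305, 206), (461, 302, 206), (459, 296, 202)]
235 [(468, 310, 205), (465, 306, 2
[... 1667 characters left out ...]
497, 295)]
116 [(435, -1332, -54), (272, -605, 236), (236, -507, 278), (218, -507, 281), (330, -1328, -33)]
118 [(430, -1313, -58), (405, -1323, -57), (234, -506, 271), (352, -1317, -44), (326, -1320, -41)]
120 [(431, -1330, -76), (402, -1317, -65), (234, -510, 262), (349, -1312, -53), (327, -1334, -57)]
122 [(427, -1315, -81), (401, -1321, -78), (233, -513, 253), (350, -1330, -72), (325, -1334, -69)]
124 [(421, -1294, -83), (399, -1316, -87), (231, -508, 248), (348, -1328, -82), (322, -1326, -76)]
126 [(417, -1281, -89), (389, -1274, -81), (231, -513, 238), (343, -1308, -85), (319, -1320, -85)]
128 [(321, -798, 103), (299, -794, 109), (362, -1279, -90), (339, -1293, -90), (311, -1283, -81)]
```

View pics/p4.png

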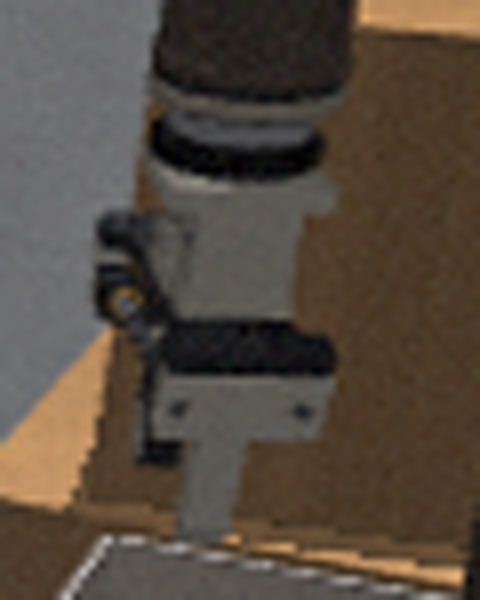

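In all three images the tip is about 43 mm above the reported TCP: start 0.235 vs 0.189, 0.220 vs 0.1795, and 0.131 vs 0.0875. Lateral positions match. A gentle touch on the cap top (0.114) will pin that offset.

Emit:
arm_command(
  deltas=[
    {"xyz": [0,0,0.4],"turn": 0,"jaw": 255},
    {"xyz": [0,0,0.8],"turn": 0,"jaw": 255},
    {"xyz": [0,0,1.0],"turn": 0,"jaw": 255},
    {"xyz": [0,0,1.0],"turn": 0,"jaw": 255},
    {"xyz": [0,0,1.0],"turn": 0,"jaw": 255},
  ],
)

```text
clock: 4.38
position: [0.5232, 0.2368, 0.078]
ee_rot: [2.823, 1.374, 0.005]
force: [-3.7, 3.1, 11.5]
width: 0.028
```

Emit:
arm_command(
  deltas=[
    {"xyz": [0,0,0.1],"turn": 0,"jaw": 255},
    {"xyz": [0,0,0.2],"turn": 0,"jaw": 255},
    {"xyz": [0,0,0.3],"turn": 0,"jaw": 255},
    {"xyz": [0,0,0.3],"turn": 0,"jaw": 255},
  ],
)

```text
clock: 4.72
position: [0.5221, 0.2386, 0.0762]
ee_rot: [2.823, 1.377, 0.005]
force: [-7.5, 0.2, 17.0]
width: 0.006
```

Contact came at a reported z of about 0.080, force 11–17 N. I'll back off, open and look.

Emit:
arm_command(
  deltas=[
    {"xyz": [0,0,-1.5],"turn": 0,"jaw": 255},
    {"xyz": [0,0,-3],"turn": 0,"jaw": 255},
    {"xyz": [0,0,-4],"turn": 0,"jaw": 255},
    {"xyz": [0,0,-4],"turn": 0,"jaw": 255},
  ],
)

```text
clock: 5.05
position: [0.5231, 0.2393, 0.118]
ee_rot: [2.823, 1.377, 0.01]
force: [0.2, 0.2, -0.6]
width: 0.003
```

```bash
python3 go.py .523 .2345 .05 52; python3 - <<'E'
from cell import get_image
from h import *
g=get_image("side");np.savez("side3.npz",**g)
cv2.imwrite("pics/p5.png",up(g,255,325,190,280,6)[0][:,:,::-1])
X,ok=cloud(g,272,318,200,262)
for v in range(214,246):print(v,[tuple((X[v-200,u-272]*1000).round().astype(int).tolist()) for u in (286,288,290,292,294,296)])
E
```

```text
clock 5.05 pos [0.5231 0.2393 0.118 ] xdir 52.0 tilt 0.36 j [ -7.  28. -32. 101.  18.  56. -84.] F [ 0.2  0.2 -0.6] T [-0.01 -0.06 -0.01] w 0.2
delta cm [-0.42  0.27  6.79] turn -0.0
214 [(484, 309, 264), (479, 307, 265), (473, 307, 267), (470, 303, 265), (467, 297, 263), (462, 296, 264)]
215 [(481, 313, 265), (478, 309, 263), (472, 309, 265), (468, 305, 264), (464, 303, 264), (460, 300, 264)]
216 [(478, 317, 265), (475, 314, 264), (469, 313, 265), (468, 307, 262), (462, 307, 264), (457, 305, 265)]
217 [(476, 321, 265), (472, 318, 265), (468, 315, 264), (465, 310, 262), (460, 309, 263), (455, 308, 264)]
218 [(475, 323, 264), (471, 320, 263), (467, 318, 263), (460, 319, 266), (459, 311, 262), (455, 309, 261)]
219 [(473, 326, 263), (468, 325, 264), (466, 320, 262), (461, 318, 262), (459, 312, 259), (456, 307, 257)]
220 [(474, 325, 259), (468, 325, 261), (464, 322, 260), (462, 317, 258), (459, 312, 256), (455, 309, 255)]
221 [(473, 327, 258), (466, 328, 261), (466, 320, 256), (461, 318, 256), (459, 312, 253), (455, 309, 252)]
222 [(474, 326, 254), (471, 322, 252), (467, 319, 252), (464,
[... 1753 characters left out ...]
, 113), (525, 224, 115), (521, 221, 114), (516, 218, 114)]
240 [(538, 236, 115), (534, 232, 114), (527, 233, 117), (522, 229, 116), (518, 225, 115), (511, 226, 118)]
241 [(535, 240, 115), (531, 237, 115), (524, 237, 117), (519, 234, 117), (513, 233, 118), (511, 225, 114)]
242 [(532, 245, 117), (528, 242, 116), (521, 241, 117), (518, 236, 115), (511, 237, 118), (507, 233, 117)]
243 [(532, 245, 113), (526, 245, 115), (519, 245, 117), (517, 237, 113), (510, 239, 116), (506, 234, 114)]
244 [(528, 251, 115), (525, 247, 113), (518, 246, 115), (514, 242, 113), (510, 239, 113), (504, 238, 115)]
245 [(525, 257, 116), (520, 254, 116), (515, 252, 116), (508, 252, 119), (505, 246, 116), (500, 243, 116)]
```

View pics/p5.png

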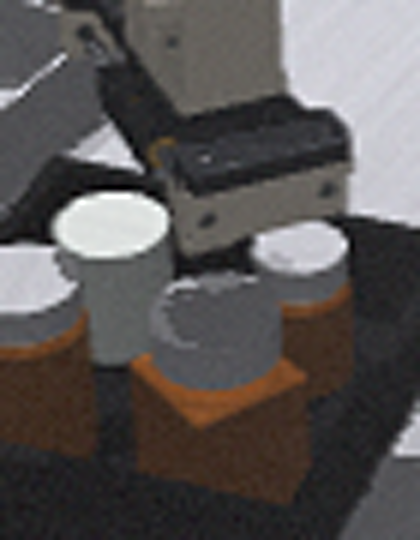

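Jar still upright. Measured tip offset is 34–40 mm. I'll re-measure the cap centre by depth.

```bash
python3 - <<'E'
from h import *
for n in("side0.npz","side3.npz"):
    g=load(n);X,ok=cloud(g,276,306,230,266);k=ok&(X[...,2]>.109)&(X[...,2]<.122);m=biggest(k)
    P=X[m[:,1],m[:,0],:2];print(n,P.shape,fitc(P), X[k].mean(0), k.sum(),cv2.minAreaRect((P*1000).astype(np.float32)))
E
python3 go.py .5235 .235 .06 52
```

```text
side0.npz (55, 2) (array([0.52249104, 0.23664467]), np.float64(0.030239856220909668)) [0.5205902  0.23954489 0.11499139] 264 ((523.0046997070312, 237.29681396484375), (61.07663345336914, 64.80994415283203), 79.74436950683594)
side3.npz (52, 2) (array([0.5222873 , 0.23684145]), np.float64(0.029897400637842318)) [0.5208686  0.23922508 0.11493992] 264 ((522.128173828125, 237.0763702392578), (61.29092025756836, 60.302284240722656), 77.02130126953125)
clock 5.1 pos [0.5226 0.2388 0.1167] xdir 51.99 tilt 0.29 j [ -7.  28. -32. 101.  18.  56. -84.] F [ 0.1 -0.3 -0.4] T [-0.02 -0.02 -0.01] w 0.5
delta cm [-0.27  0.29  5.67] turn -0.0
```

Emit:
arm_command(
  deltas=[
    {"xyz": [0,0,-2],"turn": 0,"jaw": 0},
    {"xyz": [0,0,-2],"turn": 0,"jaw": 0},
    {"xyz": [0,0,-2],"turn": 0,"jaw": 0},
    {"xyz": [0,0,-2],"turn": 0,"jaw": 0},
    {"xyz": [0,0,-2],"turn": 0,"jaw": 0},
  ],
)

```text
clock: 5.52
position: [0.522, 0.2383, 0.1356]
ee_rot: [2.823, 1.377, 0.005]
force: [0.4, 0.4, 0.8]
width: 0.312
```

Emit:
arm_command(
  deltas=[
    {"xyz": [0,0,0],"turn": 0,"jaw": 0},
    {"xyz": [0,0,0],"turn": 0,"jaw": 0},
    {"xyz": [0,0,0],"turn": 0,"jaw": 0},
    {"xyz": [0,0,0],"turn": 0,"jaw": 0},
    {"xyz": [0,0,0],"turn": 0,"jaw": 0},
  ],
)

```text
clock: 5.93
position: [0.522, 0.2383, 0.1355]
ee_rot: [2.823, 1.377, 0.005]
force: [-0.7, 0.5, 0.5]
width: 0.68
```

Emit:
arm_command(
  deltas=[
    {"xyz": [-0.2,0.3,0],"turn": 0,"jaw": 0},
    {"xyz": [-0.2,0.3,0],"turn": 0,"jaw": 0},
    {"xyz": [-0.2,0.3,0],"turn": 0,"jaw": 0},
    {"xyz": [-0.2,0.3,0],"turn": 0,"jaw": 0},
    {"xyz": [-0.2,0.3,0.3],"turn": 0,"jaw": 0},
  ],
)

```text
clock: 6.35
position: [0.5234, 0.2351, 0.1329]
ee_rot: [2.823, 1.377, 0.007]
force: [0.6, -0.4, -0.3]
width: 0.994
```

```bash
python3 go.py .5235 .235 .052 52
```

```text
clock 6.35 pos [0.5234 0.2351 0.1329] xdir 51.98 tilt 0.24 j [ -6.  27. -33. 100.  17.  58. -83.] F [ 0.6 -0.4 -0.3] T [0.01 0.   0.04] w 91.4
delta cm [-0.03 -0.01  8.09] turn -0.0
```

Emit:
arm_command(
  deltas=[
    {"xyz": [0,0,2.5],"turn": 0,"jaw": 0},
    {"xyz": [0,0,4.5],"turn": 0,"jaw": 0},
    {"xyz": [0,0,5.7],"turn": 0,"jaw": 0},
    {"xyz": [0,0,6.5],"turn": 0,"jaw": 0},
    {"xyz": [0,0,7],"turn": 0,"jaw": 0},
  ],
)

```text
clock: 6.77
position: [0.5234, 0.2351, 0.062]
ee_rot: [2.823, 1.377, 0.005]
force: [0.4, 0.0, -0.1]
width: 1.001
```

```bash
python3 go.py .5235 .235 .052 52
```

```text
clock 6.77 pos [0.5234 0.2351 0.062 ] xdir 51.99 tilt 0.18 j [ -8.  31. -31. 104.  20.  50. -86.] F [ 0.4  0.  -0.1] T [ 0.01 -0.01  0.02] w 92.1
delta cm [-0.    0.01  1.  ] turn -0.0
```

Emit:
arm_command(
  deltas=[
    {"xyz": [0,0,0.4],"turn": 0,"jaw": 0},
    {"xyz": [0,0,0.7],"turn": 0,"jaw": 30},
    {"xyz": [0,0,1],"turn": 0,"jaw": 50},
    {"xyz": [0,0,1],"turn": 0,"jaw": 70},
    {"xyz": [0,0,1],"turn": 0,"jaw": 255},
  ],
  force=60,
)

```text
clock: 7.18
position: [0.5236, 0.2352, 0.0523]
ee_rot: [2.823, 1.377, 0.006]
force: [0.6, -1.0, 0.4]
width: 0.761
```

Emit:
arm_command(
  deltas=[
    {"xyz": [0,0,0],"turn": 0,"jaw": 255},
    {"xyz": [0,0,0],"turn": 0,"jaw": 255},
    {"xyz": [0,0,0],"turn": 0,"jaw": 255},
  ],
)

```text
clock: 7.43
position: [0.524, 0.2353, 0.0527]
ee_rot: [2.823, 1.377, 0.007]
force: [1.5, -0.7, 1.5]
width: 0.666
```

```bash
python3 go.py .5235 .235 .052 52
```

```text
clock 7.43 pos [0.524  0.2353 0.0527] xdir 51.98 tilt 0.25 j [ -8.  32. -30. 104.  21.  49. -87.] F [ 1.5 -0.7  1.5] T [-0.08 -0.12  0.02] w 61.3
delta cm [-0.05 -0.02  0.07] turn -0.0
```

Now 61.3 mm: gripped on the cap. Lifting.

Emit:
arm_command(
  deltas=[
    {"xyz": [0,0,0],"turn": 0,"jaw": 255},
    {"xyz": [0,0,-0.5],"turn": 0,"jaw": 255},
    {"xyz": [0,0,-1.5],"turn": 0,"jaw": 255},
    {"xyz": [0,0,-2.5],"turn": 0,"jaw": 255},
    {"xyz": [0,0,-3.5],"turn": 0,"jaw": 255},
  ],
)

```text
clock: 7.85
position: [0.5238, 0.2353, 0.0889]
ee_rot: [2.823, 1.377, 0.007]
force: [0.3, 0.8, -4.4]
width: 0.668
```

Emit:
arm_command(
  deltas=[
    {"xyz": [0,0,-1.5],"turn": 0,"jaw": 255},
    {"xyz": [0,0,-4],"turn": 0,"jaw": 255},
    {"xyz": [0,0,-7],"turn": 0,"jaw": 255},
    {"xyz": [0,0,-10],"turn": 0,"jaw": 255},
    {"xyz": [0,0,-11],"turn": 0,"jaw": 255},
  ],
)

```text
clock: 8.27
position: [0.5249, 0.2368, 0.2044]
ee_rot: [2.823, 1.377, 0.018]
force: [1.1, 1.8, -3.4]
width: 0.664
```

```bash
python3 go.py .4825 -.257 .2 11.2;python3 - <<'E'
from cell import get_image
from h import *
g=get_image("side");np.savez("side4.npz",**g)
cv2.imwrite("pics/p6.png",up(g,220,340,150,270,5)[0][:,:,::-1])
E
```

```text
clock 8.27 pos [0.5249 0.2368 0.2044] xdir 52.01 tilt 0.65 j [ -5.  23. -34.  94.  14.  66. -81.] F [ 1.1  1.8 -3.4] T [ 0.08 -0.14  0.01] w 61.1
delta cm [-41.53  27.05   0.16] turn 40.8
```

View pics/p6.png

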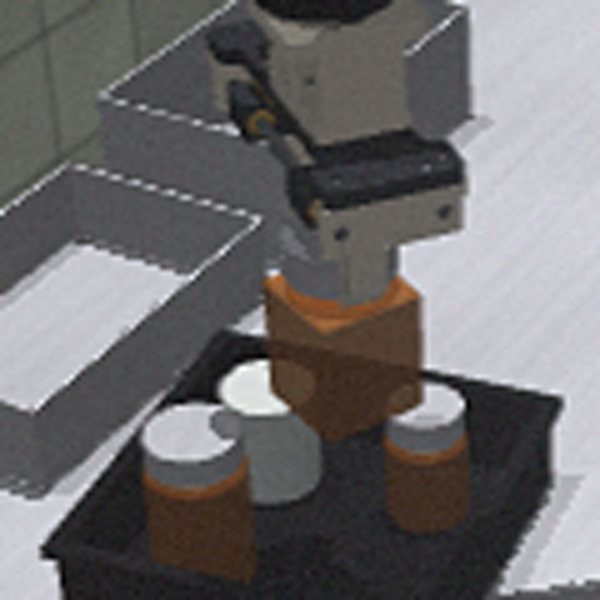

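Jar hangs upright at (345,360), with the bystanders undisturbed. Moving to the block.

Emit:
arm_command(
  deltas=[
    {"xyz": [-1.2,0.8,0],"turn": 3,"jaw": 255},
    {"xyz": [-3.6,2.3,0],"turn": 7,"jaw": 255},
    {"xyz": [-6.3,4.1,0],"turn": 11,"jaw": 255},
    {"xyz": [-9,5.9,0],"turn": 15,"jaw": 255},
    {"xyz": [-11.7,7.6,0],"turn": 19,"jaw": 255},
  ],
)

```text
clock: 8.73
position: [0.5118, 0.0954, 0.202]
ee_rot: [-3.013, -0.884, -0.016]
force: [1.6, -0.0, -4.0]
width: 0.666
```

```bash
python3 go.py .4825 -.257 .2 11.2
```

```text
clock 8.73 pos [0.5118 0.0954 0.202 ] xdir 32.7 tilt 0.57 j [  7.  17. -29. 102.   9.  63. -83.] F [ 1.6 -0.  -4. ] T [-0.02 -0.08  0.01] w 61.3
delta cm [-21.51  28.07   0.03] turn 21.5
```

Emit:
arm_command(
  deltas=[
    {"xyz": [-2,2.6,0],"turn": 4,"jaw": 255},
    {"xyz": [-4,5.2,0],"turn": 8,"jaw": 255},
    {"xyz": [-6,7.8,0],"turn": 12,"jaw": 255},
    {"xyz": [-8,10.4,0],"turn": 16,"jaw": 255},
    {"xyz": [-10,13,0],"turn": 20,"jaw": 255},
  ],
)

```text
clock: 9.15
position: [0.4961, -0.0703, 0.2]
ee_rot: [-3.12, -0.339, -0.012]
force: [-0.0, -0.2, -5.0]
width: 0.67
```

```bash
python3 go.py .4825 -.257 .2 11.2
```

```text
clock 9.15 pos [ 0.4961 -0.0703  0.2   ] xdir 12.39 tilt 0.46 j [ 19.  14. -21. 105.   6.  61. -81.] F [-0.  -0.2 -5. ] T [-0.02 -0.06  0.01] w 61.6
delta cm [-5.33 17.94 -0.09] turn 1.2
```

Emit:
arm_command(
  deltas=[
    {"xyz": [-1,3.3,0],"turn": 1.2,"jaw": 255},
    {"xyz": [-2,6.6,0],"turn": 1.2,"jaw": 255},
    {"xyz": [-3,10,0],"turn": 1.2,"jaw": 255},
    {"xyz": [-4,13.3,0],"turn": 1.2,"jaw": 255},
    {"xyz": [-4.7,15.8,0],"turn": 1.2,"jaw": 255},
  ],
)

```text
clock: 9.57
position: [0.4816, -0.2385, 0.1977]
ee_rot: [-3.124, -0.299, -0.007]
force: [0.1, -0.5, -5.2]
width: 0.668
```

Emit:
arm_command(
  deltas=[
    {"xyz": [-0.4,1.5,0],"turn": 0,"jaw": 255},
    {"xyz": [-0.6,2.1,0.5],"turn": 0,"jaw": 255},
    {"xyz": [-0.6,2.1,1.5],"turn": 0,"jaw": 255},
    {"xyz": [-0.6,2.1,2.5],"turn": 0,"jaw": 255},
    {"xyz": [-0.6,2.1,3],"turn": 0,"jaw": 255},
  ],
)

```text
clock: 9.98
position: [0.4788, -0.2579, 0.1652]
ee_rot: [-3.122, -0.301, -0.003]
force: [-0.3, -0.4, -4.7]
width: 0.669
```

```bash
python3 go.py .4825 -.257 .12 11.2;python3 - <<'E'
from cell import get_image
from h import *
for n in("top","side"):
    g=get_image(n);np.savez(f"{n}5.npz",**g)
a=up(load("top5.npz"),360,440,170,250,5)[0];b=up(load("side5.npz"),340,405,130,220,6)[0]
o=np.zeros((560,800,3),np.uint8);o[:400,:400]=a;o[:540,405:795]=b;cv2.imwrite("pics/p7.png",o[:,:,::-1])
E
```

```text
clock 9.98 pos [ 0.4788 -0.2579  0.1652] xdir 11.02 tilt 0.33 j [ 34.  20. -15. 102.   6.  59. -62.] F [-0.3 -0.4 -4.7] T [0.07 0.06 0.04] w 61.5
delta cm [0.36 0.   4.52] turn -0.2
```

View pics/p7.png

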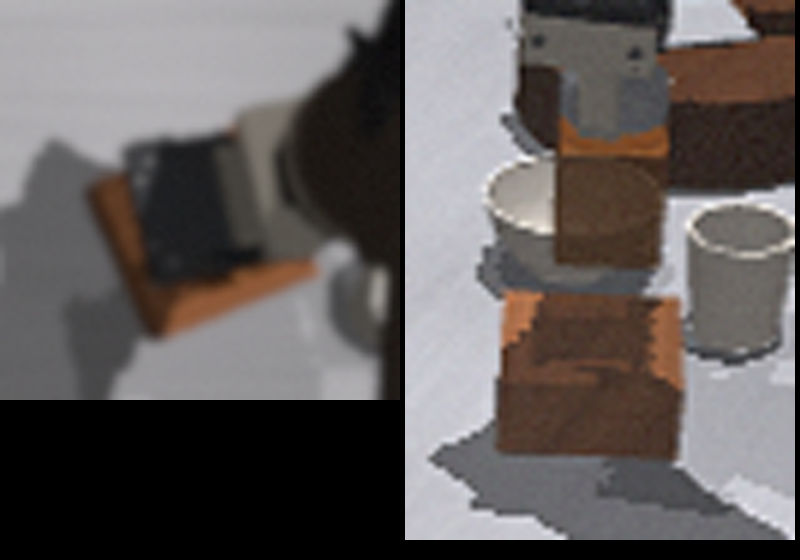

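```bash
python3 - <<'E'
from h import *
b=up(load("side5.npz"),360,388,138,196,10)[0];c=up(load("side5.npz"),352,390,176,210,13)[0]
o=np.zeros((580,800,3),np.uint8);o[:580,:280]=b;o[:442,290:784]=c;cv2.imwrite("pics/p8.png",o[:,:,::-1])
E
```

```text
(no output)
```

View pics/p8.png

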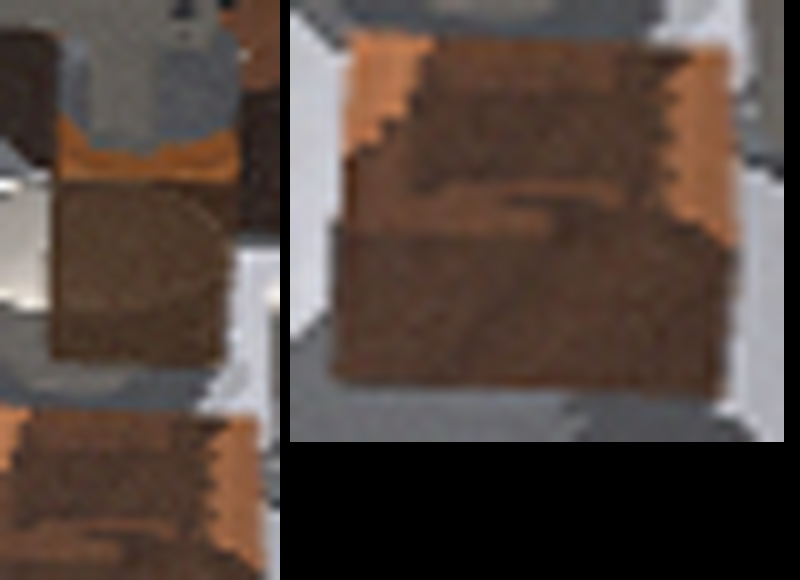

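```bash
python3 - <<'E'
from h import *
s=load("side5.npz")
px=lambda a,k,o:(np.array(a,float)+.5)/k-.5+o
def seg(n,p,k,o,z,half):
    P=ray(s,px(p,k,o),z)*1000;d=P[1]-P[0];L=np.linalg.norm(d);d/=L
    nn=np.array([d[1],-d[0]]);nn*=np.sign(nn@(np.array([483,-257])-P.mean(0)))
    print(n,P.round(1).tolist(),"len",L.round(1),"ang",(np.degrees(np.arctan2(d[1],d[0]))%90).round(1),"centre",(P.mean(0)+nn*half).round(1))
seg("jar shoulder",[(55,179),(240,182)],10,[360,138],.1652-.0475+.076,32)
seg("jar bottom",[(50,360),(228,365)],10,[360,138],.1652-.0475,32)
seg("block bottom",[(40,380),(432,398)],13,[352,176],0,55)
seg("block top back",[(60,32),(440,44)],13,[352,176],.05,-55)
seg("block top front",[(48,228),(446,246)],13,[352,176],.05,55)
E
```

```text
jar shoulder [[492.2, -210.1], [435.1, -237.1]] len 63.2 ang 25.3 centre [ 477.3 -252.6]
jar bottom [[494.8, -219.8], [437.6, -245.3]] len 62.6 ang 24.1 centre [ 479.2 -261.8]
block bottom [[513.9, -186.2], [413.2, -228.0]] len 109.0 ang 22.5 centre [ 484.6 -257.9]
block top back [[555.7, -287.2], [455.2, -331.4]] len 109.8 ang 23.7 centre [ 527.6 -359.6]
block top front [[513.1, -186.1], [412.5, -227.6]] len 108.8 ang 22.4 centre [ 483.8 -257.7]
```

The jar hangs over the block, and its face angle agrees (24–25° against the block's 22.8°, while kinematics gives 22.6°). Block centre ≈ (0.483, −0.2575). Lowering to just above the mouth.

Emit:
arm_command(
  deltas=[
    {"xyz": [0.4,0.05,1],"turn": 0,"jaw": 255},
    {"xyz": [0.4,0.05,2.5],"turn": 0,"jaw": 255},
    {"xyz": [0.4,0.05,4],"turn": 0,"jaw": 255},
    {"xyz": [0.4,0.05,5.2],"turn": 0,"jaw": 255},
    {"xyz": [0.4,0.05,6],"turn": 0,"jaw": 255},
  ],
)

```text
clock: 10.5
position: [0.4832, -0.2563, 0.1044]
ee_rot: [-3.121, -0.304, -0.002]
force: [0.7, 0.1, -4.0]
width: 0.667
```

```bash
python3 go.py .483 -.2575 .0975 11.2;python3 - <<'E'
from cell import get_image
from h import *
for n in("top","side"):
    g=get_image(n);np.savez(f"{n}6.npz",**g)
a=up(load("top6.npz"),370,430,185,245,6)[0];b=up(load("side6.npz"),347,395,150,212,9)[0]
o=np.zeros((560,800,3),np.uint8);o[:360,:360]=a;o[:558,365:797]=b;cv2.imwrite("pics/p9.png",o[:,:,::-1])
E
```

```text
clock 10.5 pos [ 0.4832 -0.2563  0.1044] xdir 11.13 tilt 0.35 j [ 34.  24. -15. 106.   7.  51. -63.] F [ 0.7  0.1 -4. ] T [-0.03 -0.   -0.05] w 61.4
delta cm [-0.04  0.12  0.69] turn -0.1
```

View pics/p9.png

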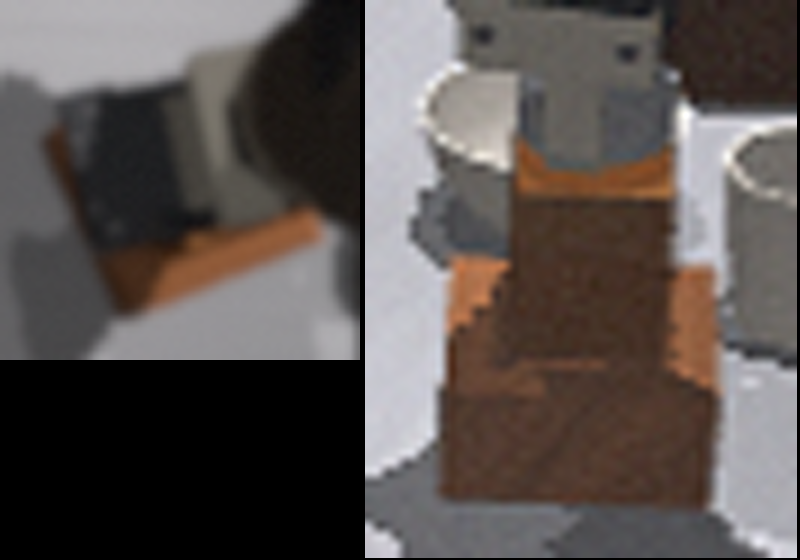

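The jar looks slightly right of the block's middle in the side view. I'll measure this with edge profiles.

```bash
python3 - <<'E'
from h import *
s=load("side6.npz")
# print gray profile rows
f=s["frame"].astype(int)
for v in (174,178,182,186): print(v,"R:",f[v,356:392,0].tolist())
for v in (196,200,203): print(v,"R:",f[v,352:396,0].tolist())
E
```

```text
174 R: [72, 76, 77, 84, 86, 100, 97, 76, 71, 72, 71, 76, 68, 71, 73, 72, 70, 74, 72, 71, 67, 69, 70, 66, 73, 117, 171, 162, 173, 201, 182, 111, 100, 105, 106, 106]
178 R: [128, 145, 130, 129, 122, 95, 76, 64, 70, 69, 72, 72, 70, 66, 66, 66, 68, 67, 68, 71, 74, 74, 68, 72, 83, 134, 179, 198, 199, 200, 186, 137, 98, 100, 108, 107]
182 R: [179, 170, 170, 181, 173, 75, 85, 66, 68, 73, 69, 68, 72, 77, 71, 72, 67, 67, 68, 69, 67, 71, 69, 66, 82, 133, 156, 154, 143, 157, 172, 96, 94, 106, 106, 102]
186 R: [169, 89, 99, 100, 102, 81, 78, 72, 70, 71, 70, 72, 63, 67, 70, 66, 70, 68, 65, 69, 70, 71, 64, 70, 82, 108, 153, 146, 145, 139, 118, 103, 105, 101, 104, 104]
196 R: [202, 208, 191, 88, 76, 83, 76, 78, 83, 81, 86, 80, 84, 82, 78, 76, 85, 79, 72, 76, 78, 76, 80, 76, 81, 86, 87, 80, 78, 80, 78, 77, 74, 76, 118, 172, 170, 172, 171, 172, 167, 171, 168, 168]
200 R: [192, 104, 104, 89, 74, 80, 80, 81, 86, 83, 80, 77, 85, 82, 76, 68, 71, 79, 82, 78, 85, 82, 82, 79, 78, 80, 77, 83, 79, 74, 69, 74, 71, 91, 153, 176, 172, 169, 170, 174, 170, 171, 170, 172]
203 R: [111, 110, 106, 93, 78, 84, 80, 80, 81, 81, 78, 76, 75, 73, 74, 79, 79, 80, 83, 87, 85, 80, 77, 68, 74, 82, 75, 69, 76, 72, 74, 74, 69, 101, 176, 177, 173, 171, 171, 168, 171, 169, 172, 172]
```

```bash
cat >> h.py <<'E'
def proj(g,X):
    T=g["cam_to_world"];c=(np.atleast_2d(X)-T[:3,3])@T[:3,:3];K=g["camera_matrix"]
    return np.c_[K[0,0]*c[:,0]/-c[:,2]+K[0,2],K[1,1]*-c[:,1]/-c[:,2]+K[1,2]]
def face(c,h,a,z):  # two corners of the +y-ish face
    a=np.radians(a);n=np.array([-np.sin(a),np.cos(a)]);d=np.array([np.cos(a),np.sin(a)])
    c=np.array(c);return np.array([np.r_[c+n*h+d*h,z],np.r_[c+n*h-d*h,z]])
E
python3 - <<'E'
from h import *
s=load("side6.npz")
for z in(.133,.085,.057):print("jar",z,proj(s,face((.4832,-.2563),.032,22.7,z)).round(1).tolist())
for z in(.05,.02,0):print("blk",z,proj(s,face((.483,-.2575),.055,22.7,z)).round(1).tolist())
E
```

```text
jar 0.133 [[362.7, 170.0], [381.0, 170.7]]
jar 0.085 [[362.1, 181.9], [380.1, 182.6]]
jar 0.057 [[361.8, 188.6], [379.6, 189.4]]
blk 0.05 [[355.3, 193.2], [386.3, 194.5]]
blk 0.02 [[355.1, 200.3], [385.7, 201.6]]
blk 0 [[354.9, 205.0], [385.3, 206.3]]
```

Both agree with the prediction to about 1 mm. Now a slow insertion with a small nudge, watching force.

Emit:
arm_command(
  deltas=[
    {"xyz": [0.08,0.07,0.2],"turn": 0,"jaw": 255},
    {"xyz": [0.08,0.07,0.4],"turn": 0,"jaw": 255},
    {"xyz": [0.08,0.07,0.6],"turn": 0,"jaw": 255},
    {"xyz": [0.08,0.07,0.8],"turn": 0,"jaw": 255},
    {"xyz": [0.08,0.07,0.8],"turn": 0,"jaw": 255},
  ],
)

```text
clock: 11.02
position: [0.4839, -0.2573, 0.0967]
ee_rot: [-3.121, -0.303, -0.001]
force: [-0.2, -1.1, -4.2]
width: 0.665
```

Emit:
arm_command(
  deltas=[
    {"xyz": [0,0,0.15],"turn": 0,"jaw": 255},
    {"xyz": [0,0,0.3],"turn": 0,"jaw": 255},
    {"xyz": [0,0,0.4],"turn": 0,"jaw": 255},
    {"xyz": [0,0,0.4],"turn": 0,"jaw": 255},
  ],
)

```text
clock: 11.35
position: [0.4838, -0.2573, 0.0925]
ee_rot: [-3.121, -0.303, -0.001]
force: [-0.2, -0.7, -4.6]
width: 0.668
```

```bash
python3 go.py .483 -.2575 .0625 11.2
```

```text
clock 11.35 pos [ 0.4838 -0.2573  0.0925] xdir 11.09 tilt 0.34 j [ 33.  25. -14. 107.   7.  50. -63.] F [-0.2 -0.7 -4.6] T [-0.19 -0.14 -0.03] w 61.5
delta cm [-0.09  0.02  3.  ] turn -0.1
```

Emit:
arm_command(
  deltas=[
    {"xyz": [0,0,0.15],"turn": 0,"jaw": 255},
    {"xyz": [0,0,0.3],"turn": 0,"jaw": 255},
    {"xyz": [0,0,0.45],"turn": 0,"jaw": 255},
    {"xyz": [0,0,0.5],"turn": 0,"jaw": 255},
  ],
)

```text
clock: 11.68
position: [0.4837, -0.2574, 0.0872]
ee_rot: [-3.121, -0.303, -0.001]
force: [-0.0, -0.8, -2.6]
width: 0.666
```

```bash
python3 go.py .483 -.2575 .0625 11.2
```

```text
clock 11.68 pos [ 0.4837 -0.2574  0.0872] xdir 11.09 tilt 0.34 j [ 33.  25. -14. 107.   8.  49. -64.] F [-0.  -0.8 -2.6] T [-0.26 -0.14 -0.02] w 61.3
delta cm [-0.08  0.01  2.47] turn -0.1
```

Emit:
arm_command(
  deltas=[
    {"xyz": [0,0,0.15],"turn": 0,"jaw": 255},
    {"xyz": [0,0,0.3],"turn": 0,"jaw": 255},
    {"xyz": [0,0,0.45],"turn": 0,"jaw": 255},
    {"xyz": [0,0,0.6],"turn": 0,"jaw": 255},
  ],
)

```text
clock: 12.02
position: [0.4838, -0.2574, 0.0811]
ee_rot: [-3.121, -0.303, -0.001]
force: [-0.3, -1.5, -4.0]
width: 0.671
```

```bash
python3 go.py .483 -.2575 .0625 11.2
```

```text
clock 12.02 pos [ 0.4838 -0.2574  0.0811] xdir 11.09 tilt 0.33 j [ 33.  26. -14. 107.   8.  48. -64.] F [-0.3 -1.5 -4. ] T [-0.25 -0.11 -0.01] w 61.7
delta cm [-0.08  0.01  1.86] turn -0.1
```

Sliding in freely. Down toward the floor (TCP ≈ 0.0625).

Emit:
arm_command(
  deltas=[
    {"xyz": [0,0,0.3],"turn": 0,"jaw": 255},
    {"xyz": [0,0,0.6],"turn": 0,"jaw": 255},
    {"xyz": [0,0,0.9],"turn": 0,"jaw": 255},
    {"xyz": [0,0,1.2],"turn": 0,"jaw": 255},
    {"xyz": [0,0,1.3],"turn": 0,"jaw": 255},
  ],
)

```text
clock: 12.43
position: [0.4836, -0.2574, 0.0675]
ee_rot: [-3.121, -0.303, -0.001]
force: [0.8, -1.0, -2.5]
width: 0.669
```

Emit:
arm_command(
  deltas=[
    {"xyz": [0,0,0.1],"turn": 0,"jaw": 255},
    {"xyz": [0,0,0.2],"turn": 0,"jaw": 255},
    {"xyz": [0,0,0.3],"turn": 0,"jaw": 255},
    {"xyz": [0,0,0.4],"turn": 0,"jaw": 255},
    {"xyz": [0,0,0.4],"turn": 0,"jaw": 255},
  ],
)

```text
clock: 12.85
position: [0.4836, -0.2573, 0.0634]
ee_rot: [-3.121, -0.303, -0.0]
force: [1.5, -1.7, -4.0]
width: 0.668
```

```bash
python3 go.py .483 -.2575 .0625 11.2
```

```text
clock 12.85 pos [ 0.4836 -0.2573  0.0634] xdir 11.08 tilt 0.34 j [ 33.  27. -14. 108.   8.  46. -64.] F [ 1.5 -1.7 -4. ] T [-0.3  -0.23 -0.08] w 61.4
delta cm [-0.06  0.01  0.09] turn -0.1
```

Emit:
arm_command(
  deltas=[
    {"xyz": [0,0,0.1],"turn": 0,"jaw": 255},
    {"xyz": [0,0,0.2],"turn": 0,"jaw": 255},
    {"xyz": [0,0,0.25],"turn": 0,"jaw": 255},
    {"xyz": [0,0,0.25],"turn": 0,"jaw": 255},
  ],
)

```text
clock: 13.18
position: [0.4839, -0.2572, 0.0618]
ee_rot: [-3.121, -0.303, -0.001]
force: [-3.7, 1.4, 10.0]
width: 0.673
```

```bash
python3 go.py .483 -.2575 .0625 11.2
```

```text
clock 13.18 pos [ 0.4839 -0.2572  0.0618] xdir 11.09 tilt 0.32 j [ 33.  27. -14. 108.   8.  46. -64.] F [-3.7  1.4 10. ] T [ 0.22  0.67 -0.09] w 62.0
delta cm [-0.09  0.01 -0.07] turn -0.1
```

Seated: contact at TCP 0.0618 (expected 0.0625), 14 N push. I'll check visually before turning.

```bash
python3 - <<'E'
from cell import get_image
from h import *
g=get_image("side");np.savez("side7.npz",**g)
cv2.imwrite("pics/p10.png",up(g,345,405,145,212,9)[0][:,:,::-1])
for z in(.091,.05):print("jar",z,proj(g,face((.4838,-.2572),.032,22.7,z)).round(1).tolist())
E
```

```text
jar 0.091 [[362.1, 180.3], [380.2, 181.0]]
jar 0.05 [[361.7, 190.1], [379.5, 190.9]]
```

View pics/p10.png

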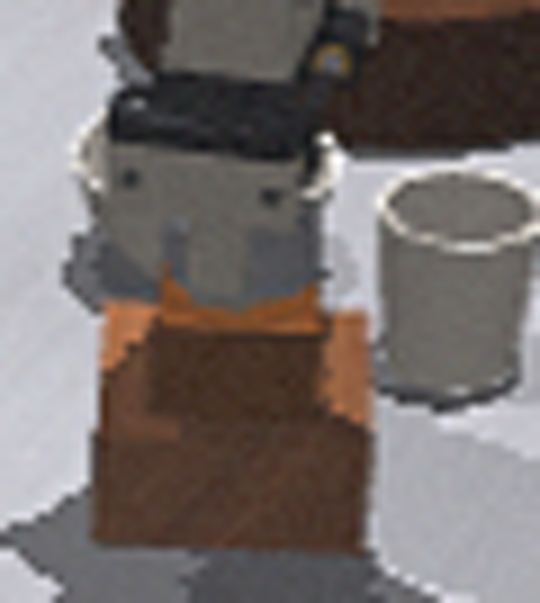

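The jar's shoulder edge is at row about 181, against a predicted 180.3–181 for full seating. Now unscrewing, with negative turn as counter-clockwise from above.

Emit:
arm_command(
  deltas=[
    {"xyz": [0,0,0],"turn": -2,"jaw": 255},
    {"xyz": [0,0,0],"turn": -4,"jaw": 255},
    {"xyz": [0,0,0],"turn": -7,"jaw": 255},
    {"xyz": [0,0,0],"turn": -10,"jaw": 255},
    {"xyz": [0,0,0],"turn": -13,"jaw": 255},
  ],
  force=60,
)

```text
clock: 13.65
position: [0.4849, -0.2572, 0.0629]
ee_rot: [-3.067, -0.659, -0.005]
force: [-0.2, 1.0, 5.4]
width: 0.67
```

```bash
python3 go.py .4838 -.2572 .0625 91
```

```text
clock 13.65 pos [ 0.4849 -0.2572  0.0629] xdir 24.25 tilt 0.32 j [ 35.  27. -17. 108.  10.  46. -53.] F [-0.2  1.   5.4] T [-0.05  0.03 -0.12] w 61.6
delta cm [-0.1  -0.05  0.04] turn -66.8
```

Emit:
arm_command(
  deltas=[
    {"xyz": [-0.05,-0.02,0],"turn": -3,"jaw": 255},
    {"xyz": [-0.1,-0.05,0],"turn": -6,"jaw": 255},
    {"xyz": [-0.1,-0.05,0],"turn": -9,"jaw": 255},
  ],
)

```text
clock: 13.9
position: [0.4843, -0.2573, 0.0633]
ee_rot: [-3.006, -0.901, -0.007]
force: [0.6, 0.5, 0.3]
width: 0.668
```

```bash
python3 go.py .4838 -.2572 .0625 91;python3 - <<'E'
from cell import get_image
from h import *
g=get_image("side");np.savez("side8.npz",**g)
cv2.imwrite("pics/p11.png",up(g,345,405,145,212,9)[0][:,:,::-1])
E
```

```text
clock 13.9 pos [ 0.4843 -0.2573  0.0633] xdir 33.38 tilt 0.33 j [ 37.  27. -20. 108.  12.  47. -45.] F [0.6 0.5 0.3] T [-0.06 -0.08 -0.16] w 61.4
delta cm [-0.04 -0.04  0.08] turn -57.6
```

View pics/p11.png

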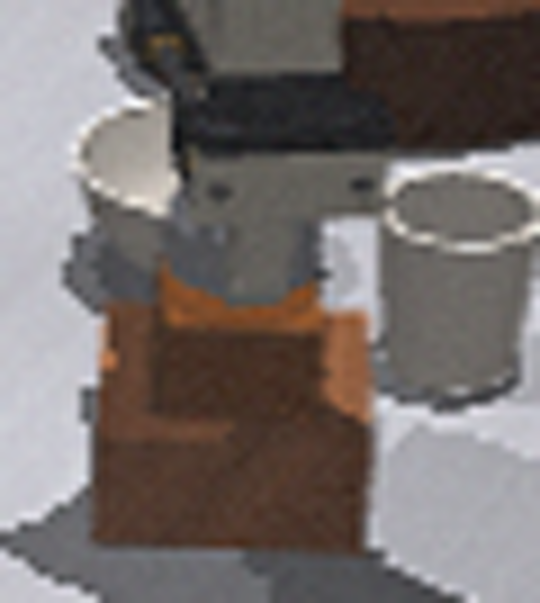

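Emit:
arm_command(
  deltas=[
    {"xyz": [0,0,0],"turn": -4,"jaw": 255},
    {"xyz": [0,0,0],"turn": -8,"jaw": 255},
    {"xyz": [0,0,-0.02],"turn": -12,"jaw": 255},
    {"xyz": [0,0,-0.03],"turn": -16,"jaw": 255},
    {"xyz": [0,0,-0.04],"turn": -20,"jaw": 255},
  ],
)

```text
clock: 14.37
position: [0.4843, -0.2568, 0.0639]
ee_rot: [-2.8, -1.418, -0.008]
force: [0.8, 1.4, 0.5]
width: 0.667
```

```bash
python3 go.py .4838 -.2572 .0625 91
```

```text
clock 14.37 pos [ 0.4843 -0.2568  0.0639] xdir 53.73 tilt 0.34 j [ 41.  28. -25. 108.  15.  47. -28.] F [0.8 1.4 0.5] T [ 0.19  0.03 -0.1 ] w 61.4
delta cm [-0.06 -0.02  0.14] turn -37.3
```

Emit:
arm_command(
  deltas=[
    {"xyz": [0,0,0],"turn": -4,"jaw": 255},
    {"xyz": [0,0,0],"turn": -8,"jaw": 255},
    {"xyz": [0,0,-0.02],"turn": -12,"jaw": 255},
    {"xyz": [0,0,-0.03],"turn": -16,"jaw": 255},
    {"xyz": [0,0,-0.04],"turn": -20,"jaw": 255},
  ],
)

```text
clock: 14.78
position: [0.4846, -0.2565, 0.0647]
ee_rot: [-2.51, -1.887, -0.009]
force: [-0.2, 0.2, 0.1]
width: 0.669
```

```bash
python3 go.py .4838 -.2572 .0625 91
```

```text
clock 14.78 pos [ 0.4846 -0.2565  0.0647] xdir 73.87 tilt 0.36 j [ 44.  29. -30. 107.  19.  48. -11.] F [-0.2  0.2  0.1] T [ 0.03 -0.02  0.03] w 61.5
delta cm [-0.09 -0.05  0.22] turn -17.1
```

Emit:
arm_command(
  deltas=[
    {"xyz": [-0.05,-0.03,0],"turn": -4,"jaw": 255},
    {"xyz": [-0.08,-0.05,0],"turn": -8,"jaw": 255},
    {"xyz": [-0.08,-0.05,0],"turn": -12,"jaw": 255},
    {"xyz": [-0.08,-0.05,0],"turn": -15,"jaw": 255},
    {"xyz": [-0.08,-0.05,0],"turn": -16,"jaw": 255},
  ],
)

```text
clock: 15.2
position: [0.4839, -0.257, 0.0648]
ee_rot: [-2.221, -2.22, -0.01]
force: [-0.3, 0.0, 0.1]
width: 0.67
```

```bash
python3 go.py .4838 -.2572 .0625 91
```

```text
clock 15.2 pos [ 0.4839 -0.257   0.0648] xdir 89.96 tilt 0.37 j [ 47.  30. -34. 107.  21.  49.   3.] F [-0.3  0.   0.1] T [-0.02 -0.08  0.02] w 61.7
delta cm [-0.02 -0.01  0.23] turn -1.0
```

79° turned, torque now about 0. Test lift, slowly.

Emit:
arm_command(
  deltas=[
    {"xyz": [0,0,-0.2],"turn": 0,"jaw": 255},
    {"xyz": [0,0,-0.4],"turn": 0,"jaw": 255},
    {"xyz": [0,0,-0.5],"turn": 0,"jaw": 255},
    {"xyz": [0,0,-0.5],"turn": 0,"jaw": 255},
  ],
)

```text
clock: 15.53
position: [0.4841, -0.257, 0.0702]
ee_rot: [-2.223, -2.219, -0.01]
force: [-0.4, -0.0, -0.0]
width: 0.671
```

```bash
python3 go.py .4838 -.2572 .11 91;python3 - <<'E'
from cell import get_image
from h import *
g=get_image("side");np.savez("side9.npz",**g)
cv2.imwrite("pics/p12.png",up(g,345,405,145,212,9)[0][:,:,::-1])
E
```

```text
clock 15.53 pos [ 0.4841 -0.257   0.0702] xdir 89.9 tilt 0.37 j [ 48.  30. -34. 107.  21.  50.   3.] F [-0.4 -0.  -0. ] T [-0.04 -0.06  0.  ] w 61.7
delta cm [ 0.   -0.01 -3.98] turn -1.1
```

View pics/p12.png

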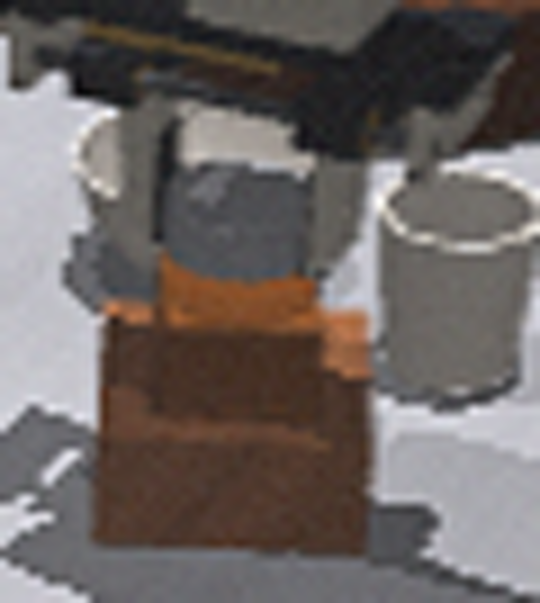

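The cap has risen with zero load while the jar's shoulder stays at row 328. Continuing straight up, so the lower edge ends about 2 cm above the mouth.

Emit:
arm_command(
  deltas=[
    {"xyz": [0,0,-0.5],"turn": 0,"jaw": 255},
    {"xyz": [0,0,-1],"turn": 0,"jaw": 255},
    {"xyz": [0,0,-1.5],"turn": 0,"jaw": 255},
    {"xyz": [0,0,-2],"turn": 0,"jaw": 255},
    {"xyz": [0,0,-2.5],"turn": 0,"jaw": 255},
  ],
)

```text
clock: 16.0
position: [0.484, -0.2572, 0.0958]
ee_rot: [-2.223, -2.219, -0.01]
force: [0.2, 0.1, -0.1]
width: 0.667
```

Emit:
arm_command(
  deltas=[
    {"xyz": [0,0,-0.5],"turn": 0,"jaw": 255},
    {"xyz": [0,0,-1],"turn": 0,"jaw": 255},
    {"xyz": [0,0,-1],"turn": 0,"jaw": 255},
    {"xyz": [0,0,-1],"turn": 0,"jaw": 255},
    {"xyz": [0,0,-1],"turn": 0,"jaw": 255},
  ],
)

```text
clock: 16.42
position: [0.4838, -0.2573, 0.1057]
ee_rot: [-2.223, -2.219, -0.01]
force: [-0.4, -0.1, -0.0]
width: 0.662
```

```bash
python3 go.py .4838 -.2572 .104 91;python3 - <<'E'
from cell import get_image
from h import *
for n in("top","side"):
    g=get_image(n);np.savez(f"{n}10.npz",**g)
cv2.imwrite("pics/p13.png",up(load("side10.npz"),345,405,135,202,9)[0][:,:,::-1])
cv2.imwrite("pics/p14.png",load("top10.npz")["frame"][:,:,::-1])
g=load("side10.npz");print(proj(g,[[.4838,-.2572,z] for z in (.143,.121,.091)]).round(1).tolist())
E
```

```text
clock 16.42 pos [ 0.4838 -0.2573  0.1057] xdir 89.91 tilt 0.36 j [ 49.  27. -36. 105.  19.  54.   5.] F [-0.4 -0.1 -0. ] T [-0.01 -0.08 -0.04] w 60.9
delta cm [ 0.01 -0.    0.17] turn -1.1
[[371.9, 163.5], [371.6, 168.9], [371.2, 176.3]]
```

View pics/p13.png

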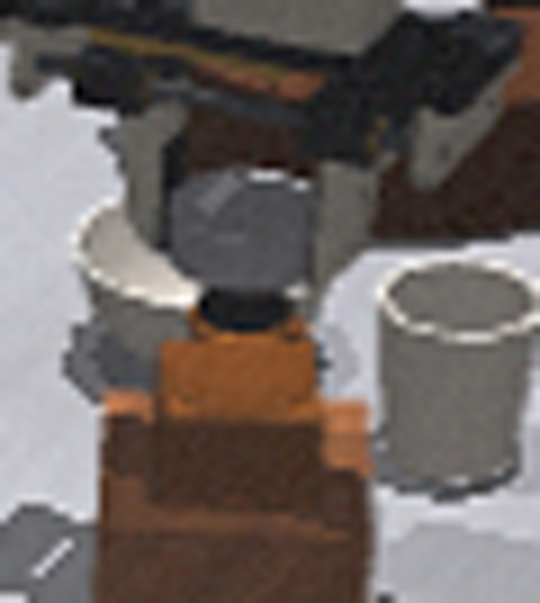

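View pics/p14.png

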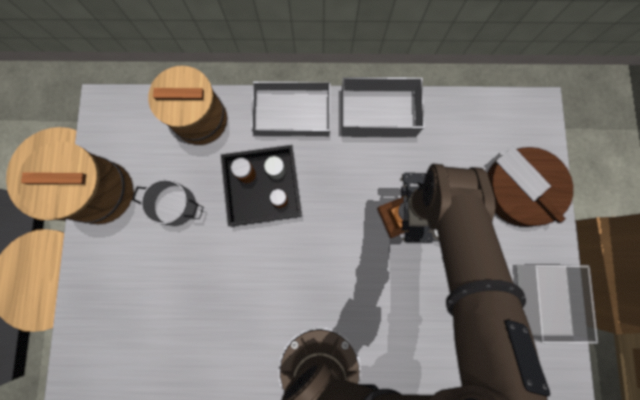

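The cap is over the open mouth (dark opening at (245,310)), and the bystanders are unchanged. I'll check that the cap is level with a depth fit.

```bash
python3 - <<'E'
from cell import get_image
from h import *
g=load("side10.npz")
X,ok=cloud(g,362,382,150,172)
for v in range(152,171):print(v,[tuple((X[v-150,u-362]*1000).round().astype(int).tolist()) for u in (366,369,372,375,378)])
c=up(g,360,384,148,174,22)[0];cv2.imwrite("pics/p15.png",c[:,:,::-1])
E
```

```text
152 [(633, -561, 21), (618, -557, 26), (601, -549, 33), (584, -540, 41), (575, -552, 38)]
153 [(633, -561, 16), (614, -548, 27), (597, -540, 34), (586, -547, 33), (570, -541, 40)]
154 [(633, -561, 11), (505, -277, 167), (495, -280, 168), (485, -284, 168), (574, -551, 29)]
155 [(511, -264, 167), (499, -262, 171), (490, -270, 169), (482, -278, 167), (473, -284, 167)]
156 [(506, -254, 169), (498, -261, 167), (488, -266, 168), (480, -274, 166), (470, -277, 167)]
157 [(503, -246, 169), (498, -262, 163), (486, -260, 167), (477, -265, 167), (464, -261, 171)]
158 [(501, -241, 168), (490, -241, 171), (483, -253, 166), (474, -258, 166), (461, -254, 171)]
159 [(498, -235, 167), (489, -241, 167), (479, -243, 168), (472, -253, 166), (460, -252, 169)]
160 [(495, -227, 168), (487, -235, 166), (475, -232, 170), (466, -238, 170), (457, -245, 169)]
161 [(496, -230, 162), (482, -224, 168), (472, -228, 169), (464, -234, 168), (457, -244, 165)]
162 [(495, -228, 160), (483, -227, 163), (472, -227, 165), (464, -236, 163), (454, -237, 165)]
163 [(495, -228, 156), (483, -226, 160), (473, -230, 160), (465, -239, 158), (453, -237, 162)]
164 [(492, -223, 155), (481, -224, 157), (474, -233, 155), (463, -233, 157), (459, -252, 149)]
165 [(495, -231, 146), (478, -216, 158), (471, -226, 155), (462, -233, 154), (456, -244, 150)]
166 [(585, -451, 16), (482, -225, 148), (470, -225, 151), (463, -234, 149), (454, -241, 148)]
167 [(582, -445, 15), (497, -265, 122), (473, -232, 144), (477, -272, 124), (513, -400, 54)]
168 [(582, -446, 11), (494, -258, 122), (484, -261, 123), (473, -261, 126), (513, -399, 50)]
169 [(503, -252, 118), (490, -248, 123), (478, -247, 127), (470, -256, 125), (513, -400, 45)]
170 [(499, -242, 120), (485, -235, 127), (478, -246, 123), (468, -250, 124), (464, -269, 116)]
```

View pics/p15.png

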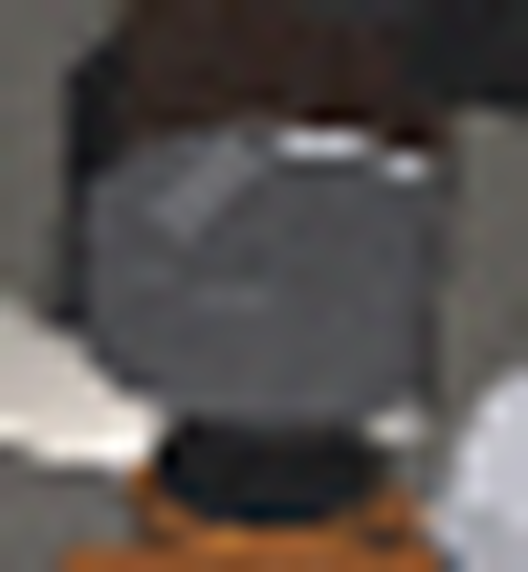

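Cap top depth is flat at z ≈ 0.166–0.170 (level). Its lower edge is at about 0.145 and the rim at 0.121–0.124, so the gap is about 2.3 cm. Handing in.

```bash
python3 -c "
from cell import sign_off,observe
o=observe();print(o['clock'],o['width'],o['force']);print(sign_off())"
```

```text
16.5167 0.6705199617172276 [ 0.32436669 -0.12695998 -0.06270907]
the job is handed in; nothing more can be done
None
```

I lifted the closed jar by its cap out of the crate, turned it about 41° clockwise and seated it in the block's recess. I then turned the cap 79° counter-clockwise and lifted it straight off. I handed the job in at 16.5 s, still gripping the cap about 2.3 cm above the mouth.

**Last checks:**
- **Jar seated:** contact with the recess floor came at a TCP height of 0.0618 m (expected 0.0625). The shoulder edge showed at the image row predicted for full depth.
- **Cap free:** the turning torque fell to about 0 and the lift took no load.
- **Cap held level:** the camera depth across the cap top was flat at about 0.166–0.170 m. The lower edge is at about 0.145 m and the jar's rim at 0.121–0.124 m.
- **Surroundings:** in the last pictures the crate's other three items, the pot, the cup and the bowl looked undisturbed.

**What disagreed:**
- **Fingertip height:** the real fingertips sit about 34–43 mm short of the reported TCP. My first grasp closed on air above the cap, and a light touch of up to 17 N on the cap top followed. I corrected the offset, and the second grasp was good at 61 mm. The touch did not move the jar.
- **Grip force:** the task asked for 80 N or more, but the gripper's stated limit is 60 N. I used 60 N, with no sign of slip.
- **Turning torque:** it read only about 0.1–0.16 N m, below the stated 0.2–0.5, though readings were taken only between moves.

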